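# Strip the blower after its vibration test

### The job

The test is over and every screw of the small blower is already out: take it apart from the top down and set each part down, upright as it sits now, on its own place. The black inlet nozzle goes flat into the round grey tray, the aluminium hub cap stands in the little steel dish, the impeller goes over the stub of the round pedestal so that it lies flat, and the housing goes flat on the middle of the square rubber pad. Set things down rather than dropping them, and leave the impact hammer and the signal conditioner where they lie.

Things in the scene. Friction and masses are not known exactly. Their poses are not given: they have to be found in the camera images.
- nozzle: Black inlet nozzle, top of the stack, 41 mm high, round; origin: centre of underside, z up. Spigot 99 mm wide (0-4 mm up) sits 2.5 mm loose in the housing rim; flange 112 mm (4-8); cone up to 64 mm wide at 20; upright collar 62 mm outside (straight 22-37), 48 mm hole through. Grip across the collar, finger ends 22 mm above origin or higher. 0.12 kg. Lift straight up 50: the cap stands in its hole.
- cap: Aluminium hub cap, domed plug 22 mm across, 34 mm high (straight to 29), 35 g, seen in the nozzle's hole. Origin: centre of underside, z up. Stands on the impeller hub, 18 mm above the impeller's origin, 10 mm over the shaft end with 2.5 mm play: lift straight up 20 mm. The impeller's eye collar round it ends 12 mm above the cap's origin: keep finger ends 14 mm or more above the origin.
- impeller: Grey closed radial wheel, 92 mm across, 30 mm high, 0.12 kg, in the housing, seen through the nozzle. Origin: centre of underside, z up. Top slopes from 11 mm at the edge to 17 at the eye collar, a ring 48 mm outside, 19-30 mm up: grip across it, finger ends 18-20 mm up. Hub hollow below: 44 mm wide, 10 deep. Fixed 8 mm shaft through the hub (2 mm play) ends 28 mm up: lift straight up 35 mm.
- housing: Cream cup, base flange 124 mm, wall 112 outside, 104 inside, 46 mm high, 0.26 kg. Origin: centre of underside, z up; outlet at +x. Floor 4 mm. Grip the tube in its middle, 40 mm outside, top 26 mm up, finger ends 6-8 mm up (32 mm room between tube and wall: open narrowly). Fixed motor and shaft in the tube end 56 mm up: lift straight up 70 mm. Stands on a fixed round plate 136 mm wide, 12 thick.
- tray: Round grey plastic tray, fixed, 140 mm across: place of the nozzle. Origin: centre of its underside, z up. Floor 4 mm above the origin, inside width 132 mm, rim top 10 mm above the origin. The nozzle lies flat on the floor inside the rim, with 10 mm of room all round.
- dish: Small round steel dish, fixed, 80 mm across: place of the hub cap. Origin: centre of its underside, z up. Floor 3 mm above the origin, inside width 72 mm, rim top 12 mm above the origin.
- pedestal: Round aluminium pedestal on a dark foot 100 mm across, fixed: place of the impeller. Origin: centre of its underside, z up. Flat top, 90 mm across, 20 mm above the origin; in its middle a stub 26 mm in diameter, 8 mm high, which goes into the impeller's hollow hub (9 mm of room all round), the impeller then lying flat on the top.
- pad: Square black rubber pad, fixed, 135 x 135 x 8 mm: place of the housing. Origin: centre of its underside, z up, sides along x and y; top face 8 mm above the origin.
- hammer: Impact hammer lying on the bench, about 245 mm long, 26 mm high, black grip, steel head with white tip; leave it alone. Origin: on the bench under the middle of its length; x towards the head.
- conditioner: Signal conditioner, grey metal box 130 x 100 x 44 mm with brass sockets on its -x side, standing on the bench; leave it alone. Origin: centre of its underside, z up.
Mind the look-alikes: they are no part of the job. Leave any purple look-alike of the housing alone.

How it is judged:
By the outcome, as a careful person would: the job done as asked, in the order asked, and still so for the second after the job is handed in, with the robot touching nothing.
It also fails if it takes over 128 s, if anything falls off the work surface, if the arm or the gripper's body presses on something with over 40 N, if the wrist force passes 120 N, or if a joint passes its speed limit or range.

### The arm

A 6-joint arm with a two-finger parallel gripper is mounted at the origin on the work surface. World frame = base frame: x ahead of the robot, y to its left, z up, the work surface at z = 0. Lengths are in m, angles in rad, forces in N, time in s.
With the tool pointing down it reaches from about 0.35 to 0.775 m from the base axis. Payload 7.3 kg.
Tool frame: the origin (TCP) lies between the finger pads; the fingertips stand 14 mm ahead of it and the grasp point (between the pads) lies 5 mm behind it; z points along the fingers, y is the direction in which the jaws open and shut (so a half turn about z gives the same grasp; the last joint's range is limited). The gripper opens to 92 mm and grips with 3 to 60 N. Pads are 19 mm wide; open, the fingers measure 130 mm over their backs; the gripper's body (75 mm by 190 mm) begins 47 mm behind the grasp point.
Start: joints at [1.189, 0.342, 1.524, -0, 1.275, -0.146], TCP at [0.123, 0.51, 0.241] pointing down, gripper open.
Joint ranges: [-2.53, 2.53], [-0.77, 2.02], [0.04, 2.7], [-1, 4.14], [0.28, 2.66], [-3.11, 3.11]. Speed limits (rad/s): [2.57, 2.57, 3.14, 3.14, 3.14, 3.14].

### API

Orientations are given as [roll, pitch, yaw] about the fixed x, y, z axes, in that order (R = Rz(yaw) Ry(pitch) Rx(roll)).
In Python, from cell import robot gives the robot as it stands.
- The arm moves only by the shell command python3 -m creep 'ROWS' [FORCE]. ROWS is JSON, a list that holds one entry, the list of rows, each a list of 7 numbers: the shift along the tool's x, y, z in cm, then the turn, a rotation vector about the tool's x, y, z in degrees, then the gripper command: -1 is shut, 1 is fully open, values between are in proportion. In form: [[[tx, ty, tz, wx, wy, wz, gripper], ...]]. A call has 1 to 8 rows; each row is the pose to reach, as a shift and turn from the pose measured when the call began, along the tool's axes at that moment; what a row does not reach only later rows make up. A row lasts 1/10 s, in which the tool goes at most 50 mm and 8.59 degrees, less where a joint would pass 70% of its speed; a pose out of reach is approached as far as the arm can. A call with a gripper value outside its range is refused whole. The fingers move at their own pace and stop on an object; FORCE is the grip in N (left out, the last holds). Time passes only in rows, so rows that repeat a pose let the fingers close. It gives the time, the measured TCP pose, the force and the opening at its end, in the units of the state.
- robot.observe(): the state, without advancing time (a new reading comes with each control period).
- robot.read_camera(name): name is "scene" or "top" or "wrist"; returns the picture (400x640x3 uint8, red, green, blue); there is no depth.
- robot.camera_params(name): a dict with "camera_matrix" (3x3 intrinsics, pixels), "R" (3x3) and "t" (3): a world point X has camera coordinates R X + t. Camera axes: x right, y down, z forward; pixel columns grow to the right and rows downward; lengths in m; the calibration is good to about 2 mm. A picture is of the moment at which its call begins: read the wrist's pose just before it. camera_params takes no time and is no camera call; for the wrist camera it gives the pose at the moment of the call.
- robot.hand_in(): hands the job in, once; it reports no verdict.
Trained networks look in the newest picture that a camera, given by its name, has taken for a name from the list of things; names that differ only in an ending like _2 or _b are one class to them, and where a whole thing is asked for, a point or a joint stands for the part that bears it (a point fixed in the world has none). Each returns a list of dicts, best first, with "score" (0 to 1); they miss things now and then, are a little off and sometimes report something else, mostly with a low value. They report only what shows in the picture. A call takes as long as a camera call. They do not tell look-alikes from the thing itself.
- robot.look_for(camera, label): "centre" ([x, y, z] in m, in the coordinates of the camera as it stood for that picture, good to about 4 mm: the middle of the surface that is visible of it).
- robot.masks_of(camera, label): "mask" (400x640 bool, what is visible of it).
The state is a dict: "time": time; "qpos": joint angles; "qvel": joint speeds; "joint_efforts": joint torques, N m; "tool_pos": TCP position; "tool_rot": TCP orientation; "contact_force": force on the tool from outside, world axes, zero at the start; "torque": the same for the moment, N m; "opening": finger opening in m.
Only numpy, scipy, OpenCV 4.12 (cv2) and the standard library are available. Lean on these libraries where they do the work, as an engineer would, in place of code of your own. Each camera call takes 0.05 s, during which the arm holds its last target.

## Working session

There is one attempt and no reset: what is moved stays moved. The work goes in short steps, Python scripts to look and compute and a shell command to move; the robot and the scene stay as the last step left them, time stands still between calls to the robot, and variables do not carry over. Pictures are saved under pics/ and viewed, and the job is handed in when it is done.

```bash
ls; mkdir -p pics
python3 - <<'E'
from cell import robot
import cv2
print(robot.observe())
for n in ("scene","top","wrist"):
    im=robot.read_camera(n); cv2.imwrite(f"pics/a_{n}.png",im[:,:,::-1])
    p=robot.camera_params(n); print(n,p)
E
```

```text
pics
{'time': 0.0, 'qpos': array([ 1.18896680e+00,  3.42693590e-01,  1.52500653e+00, -1.35149374e-05,
        1.27542699e+00, -1.45997081e-01]), 'qvel': array([ 4.54387701e-04, -3.56640841e-05,  9.24824582e-04, -1.55707974e-04,
        2.58996283e-03,  1.20757568e-03]), 'joint_efforts': array([-1.03704246e-03, -4.31245708e+01, -2.44220906e+01,  7.17262086e-02,
        5.59456449e-02, -1.23304726e-04]), 'tool_pos': array([0.12250102, 0.51010599, 0.24006374]), 'tool_rot': array([-3.14007264e+00, -2.10445855e-04,  2.90576399e+00]), 'contact_force': array([-0.00051618, -0.27984079, -0.34723048]), 'torque': array([ 0.02155412, -0.03380744,  0.01626175]), 'opening': 0.09156539636214814}
scene {'camera_matrix': array([[413.87732053,   0.        , 322.23426024],
       [  0.        , 413.87732053, 199.5228283 ],
       [  0.        ,   0.        ,   1.        ]]), 'R': array([[ 0.80911301,  0.58745694, -0.01518158],
       [ 0.3548933 , -0.50906462, -0.78415812],
       [-0.46838753,  0.6290847 , -0.62037534]]), 't': array([-0.45526276, -0.12387096,  1.5856951 ])}
top {'camera_matrix': array([[364.22601253,   0.        , 316.5870703 ],
       [  0.        , 364.22601253, 198.845687  ],
       [  0.        ,   0.        ,   1.        ]]), 'R': array([[-0.00611694, -0.99982911, -0.01744513],
       [-0.98873838,  0.0086559 , -0.1494038 ],
       [ 0.14952927,  0.01633478, -0.98862236]]), 't': array([0.04028324, 0.5365325 , 0.97481284])}
wrist {'camera_matrix': array([[352.80797525,   0.        , 322.64651562],
       [  0.        , 352.80797525, 197.52522565],
       [  0.        ,   0.        ,   1.        ]]), 'R': array([[ 2.34055467e-01,  9.72223209e-01, -2.64399307e-04],
       [ 9.31188799e-01, -2.24098547e-01,  2.87519151e-01],
       [ 2.79473540e-01, -6.75416347e-02, -9.57774852e-01]]), 't': array([-0.52499348, -0.03606874,  0.39045117])}
```

View pics/a_scene.png

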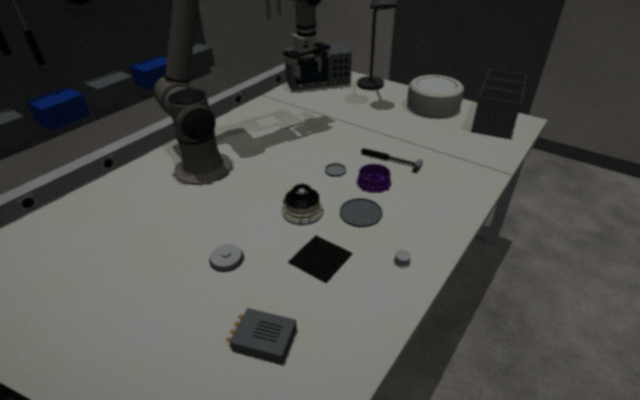

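View pics/a_top.png

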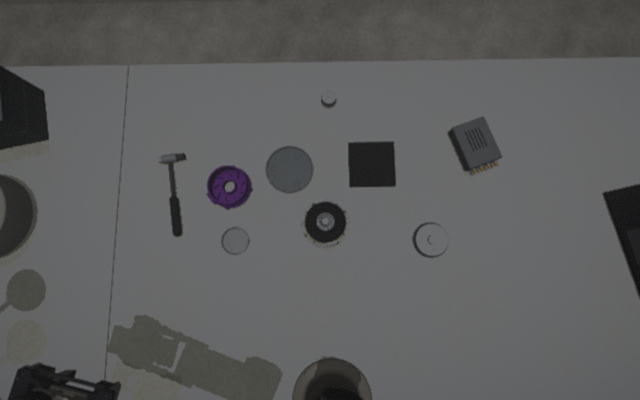

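View pics/a_wrist.png

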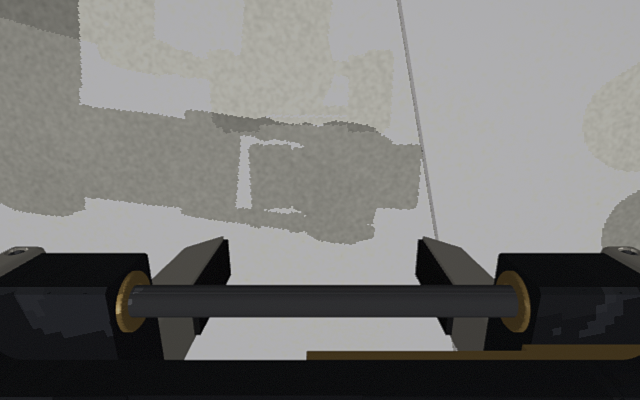

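The top view shows the stack at (325,223), tray (289,169), dish (235,241), pedestal (431,240) and pad (372,164). The hammer is near (173,195) and the conditioner at (475,145). Two things could be mistaken for parts: a purple housing-like ring at (230,187) and a small loose cap-like plug at (328,98). Next I'll measure them.

```bash
cat > h.py <<'E'
import numpy as np, cv2
from cell import robot
def ray(cam,px,p=None):
    p=p or robot.camera_params(cam); K,R,t=p["camera_matrix"],p["R"],p["t"]
    px=np.atleast_2d(px).astype(float)
    d=np.c_[px,np.ones(len(px))]@np.linalg.inv(K).T@R
    return -R.T@t,d
def atz(cam,px,z,p=None):
    c,d=ray(cam,px,p); return c+d*((z-c[2])/d[:,2])[:,None]
def proj(cam,X,p=None):
    p=p or robot.camera_params(cam); Y=np.atleast_2d(X)@p["R"].T+p["t"]; Y=Y@p["camera_matrix"].T
    return Y[:,:2]/Y[:,2:]
def circ(P):
    P=np.asarray(P)[:,:2]
    A=np.c_[2*P,np.ones(len(P))]; s=np.linalg.lstsq(A,(P**2).sum(1),rcond=None)[0]
    return s[:2],np.sqrt(s[2]+s[0]**2+s[1]**2)
def world(cam,c,p=None):
    p=p or robot.camera_params(cam); return p["R"].T@(np.array(c)-p["t"])
def outline(m):
    cs,_=cv2.findContours(m.astype(np.uint8),cv2.RETR_EXTERNAL,cv2.CHAIN_APPROX_NONE)
    return max(cs,key=cv2.contourArea)[:,0,:]
E
python3 - <<'E'
from h import *
im=robot.read_camera("top")
zs=dict(nozzle=.012+.004+.0,cap=.06,housing=.016,tray=.01,dish=.012,pedestal=.02,pad=.008,hammer=.013,conditioner=.044,impeller=.03)
for l in zs:
    for c in robot.look_for("top",l)[:3]: print(l,"LF",round(c["score"],2),world("top",c["centre"]).round(3),proj("top",world("top",c["centre"])).round())
for l in ("nozzle","tray","dish","pedestal","pad","housing","cap"):
    for m in robot.masks_of("top",l)[:2]:
        o=outline(m["mask"]); P=atz("top",o,zs[l]); c,r=circ(P); print(l,"M",round(m["score"],2),m["mask"].sum(),c.round(4),r.round(4), cv2.minAreaRect((P[:,:2]*1000).astype(np.float32)))
big=cv2.resize(im[60:280,150:510],None,fx=2.2,fy=2.2,interpolation=cv2.INTER_CUBIC)
big=np.clip(big.astype(float)*1.8,0,255).astype(np.uint8)
cv2.imwrite("pics/b_top.png",big[:,:,::-1])
E
```

```text
nozzle LF 0.83 [0.47 0.01 0.07] [[326. 222.]]
cap LF 0.61 [0.474 0.017 0.089] [[324. 219.]]
cap LF 0.19 [0.435 0.019 0.017] [[323. 236.]]
housing LF 0.74 [0.58  0.289 0.008] [[230. 186.]]
housing LF 0.5 [0.435 0.017 0.02 ] [[324. 236.]]
tray LF 0.61 [0.631 0.114 0.002] [[290. 169.]]
dish LF 0.76 [0.424 0.271 0.004] [[235. 241.]]
pedestal LF 0.67 [ 0.422 -0.274  0.018] [[428. 240.]]
pad LF 0.6 [ 0.642 -0.128  0.007] [[373. 164.]]
hammer LF 0.94 [0.556 0.444 0.018] [[175. 195.]]
hammer LF 0.39 [0.427 0.272 0.   ] [[235. 239.]]
conditioner LF 0.63 [ 0.689 -0.413  0.044] [[476. 144.]]
conditioner LF 0.52 [0.472 0.01  0.069] [[326. 221.]]
impeller LF 0.74 [0.472 0.008 0.055] [[327. 221.]]
impeller LF 0.39 [0.472 0.009 0.07 ] [[327. 221.]]
nozzle M 0.71 1073 [0.4767 0.0135] 0.0567 ((476.7063293457031, 12.609550476074219), (114.08717346191406, 112.30308532714844), 44.804264068603516)
nozzle M 0.64 40 [0.4776 0.0135] 0.0089 ((476.9562683105469, 13.279821395874023), (16.98591423034668, 17.017807006835938), 89.52225494384766)
tray M 0.94 1781 [0.6312 0.1165] 0.0689 ((630.7806396484375, 118.164
[... 212 characters left out ...]
edestal M 0.84 975 [ 0.424  -0.2788] 0.0475 ((424.3958740234375, -278.47100830078125), (94.23554992675781, 95.0038833618164), 87.39433288574219)
pad M 0.97 2174 [ 0.6457 -0.1232] 0.077 ((645.400390625, -124.03260803222656), (137.1402130126953, 140.68309020996094), 88.912109375)
housing M 0.71 83 [0.4498 0.0146] 0.0385 ((417.25048828125, 15.584661483764648), (70.23470306396484, 15.431339263916016), 87.23674774169922)
housing M 0.66 1432 [0.5808 0.2907] 0.0625 ((579.6254272460938, 291.4501953125), (129.5087432861328, 121.3285903930664), 60.083805084228516)
cap M 0.54 48 [0.474  0.0145] 0.0094 ((474.3919372558594, 14.897115707397461), (18.970380783081055, 19.008655548095703), 89.54871368408203)
```

View pics/b_top.png

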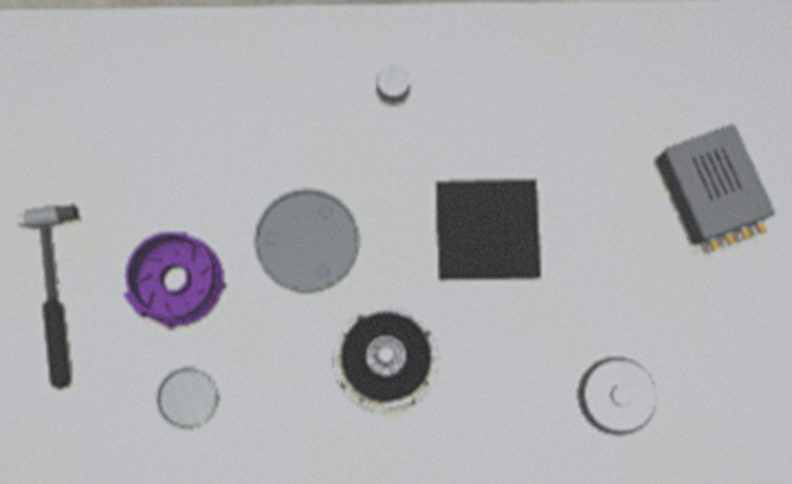

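Run:
```python
from h import *
from scipy.spatial.transform import Rotation as Ro
robot.read_camera("top")
m=robot.masks_of("top","nozzle")[0]["mask"]; print(circ(atz("top",outline(m),.060)))
s=robot.observe(); T=Ro.from_euler("xyz",s["tool_rot"])
goal=np.array([.47,.011,.26]); print(s["tool_pos"], T.inv().apply(goal-s["tool_pos"])*100)
G=Ro.from_euler("xyz",[np.pi,0,np.pi]); print(np.degrees((T.inv()*G).as_rotvec()))
```

```text
(array([0.47303309, 0.01371921]), np.float64(0.05495006298300774))
[0.12263556 0.51050801 0.24074092] [-45.44333551 -40.45481578  -1.92958508]
[ 6.66052580e-03  2.27896995e-03 -1.35082558e+01]
```

```bash
python3 -m creep '[[[-45.4,-40.5,-1.9,0,0,-13.5,0.9],[-45.4,-40.5,-1.9,0,0,-13.5,0.9],[-45.4,-40.5,-1.9,0,0,-13.5,0.9],[-45.4,-40.5,-1.9,0,0,-13.5,0.9],[-45.4,-40.5,-1.9,0,0,-13.5,0.9],[-45.4,-40.5,-1.9,0,0,-13.5,0.9],[-45.4,-40.5,-1.9,0,0,-13.5,0.9],[-45.4,-40.5,-1.9,0,0,-13.5,0.9]]]' 20
python3 - <<'E'
from h import *
from scipy.spatial.transform import Rotation as Ro
s=robot.observe(); T=Ro.from_euler("xyz",s["tool_rot"])
goal=np.array([.47,.011,.26]); print(s["tool_pos"], T.inv().apply(goal-s["tool_pos"])*100)
G=Ro.from_euler("xyz",[np.pi,0,np.pi]); print(np.degrees((T.inv()*G).as_rotvec()))
E
```

```text
time: 1.95
tool_pos: [0.3496, 0.1829, 0.2535]
tool_rot: [3.141, 0.001, 3.142]
contact_force: [1.4, -0.1, 0.5]
opening: 0.0874
[0.34958116 0.18287397 0.25354784] [-12.04271993 -17.18700314  -0.64010168]
[ 0.02738783  0.06342446 -0.00041388]
```

```bash
python3 -m creep '[[[-12,-17.2,-0.6,0,0,0,0.9],[-12,-17.2,-0.6,0,0,0,0.9],[-12,-17.2,-0.6,0,0,0,0.9],[-12,-17.2,-0.6,0,0,0,0.9],[-12,-17.2,-0.6,0,0,0,0.9],[-12,-17.2,-0.6,0,0,0,0.9]]]'
python3 - <<'E'
from h import *
im=robot.read_camera("wrist"); p=robot.camera_params("wrist"); print(robot.observe()["tool_pos"],robot.observe()["tool_rot"])
cv2.imwrite("pics/c_wrist.png",im[:,:,::-1])
for l,z in (("nozzle",.061),("cap",.09),("housing",.016),("tray",.01)):
    for m in robot.masks_of("wrist",l)[:3]:
        o=outline(m["mask"]); P=atz("wrist",o,z,p); print(l,round(m["score"],2),m["mask"].sum(),circ(P),o.mean(0))
E
```

```text
time: 2.55
tool_pos: [0.4701, 0.0096, 0.2592]
tool_rot: [3.141, 0.001, 3.138]
contact_force: [-0.6, 0.2, -0.5]
opening: 0.0872
[0.4691938 0.010933  0.2592135] [ 3.14041749e+00 -1.37288422e-04  3.14004549e+00]
nozzle 0.67 7956 (array([0.47249041, 0.01512184]), np.float64(0.055482540023264665)) [326.12101911 173.57006369]
nozzle 0.24 4495 (array([0.42074369, 0.23829205]), np.float64(0.035369262530505624)) [560.71226415 121.30660377]
cap 0.66 568 (array([0.46911928, 0.01466622]), np.float64(0.012095780351324848)) [326.06578947 179.86842105]
housing 0.95 4736 (array([0.55698708, 0.2923675 ]), np.float64(0.052137725738369806)) [559.80212014 233.14840989]
housing 0.88 1047 (array([0.47232794, 0.01467391]), np.float64(0.05945262170725345)) [321.92805755 128.78776978]
tray 0.73 3269 (array([0.59683544, 0.08984343]), np.float64(0.03482083462285677)) [387.84180791 265.1920904 ]
tray 0.45 3283 (array([ 0.69470229, -0.09865498]), np.float64(0.03593851026831615)) [238.90055249 330.69060773]
```

View pics/c_wrist.png

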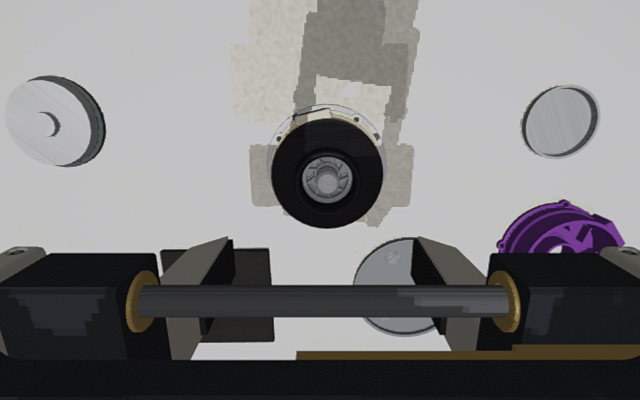

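The wrist view shows the nozzle at (326,173) with the cap inside it at (326,180), and both the wrist and top views put the stack at about (0.4725, 0.0145). The purple housing at (560,235) stays where it is. I'm descending on the nozzle collar.

```bash
python3 -m creep '[[[-0.33,0.36,5,0,0,0,0.9],[-0.33,0.36,9,0,0,0,0.9],[-0.33,0.36,11,0,0,0,0.9],[-0.33,0.36,12,0,0,0,0.9],[-0.33,0.36,12,0,0,0,0.9]]]'
python3 - <<'E'
from h import *
im=robot.read_camera("wrist"); p=robot.camera_params("wrist"); print(robot.observe()["tool_pos"])
cv2.imwrite("pics/d_wrist.png",im[:,:,::-1])
for l,z in (("nozzle",.061),("cap",.09)):
    for m in robot.masks_of("wrist",l)[:2]:
        o=outline(m["mask"]); P=atz("wrist",o,z,p); print(l,round(m["score"],2),m["mask"].sum(),circ(P),o.mean(0))
E
```

```text
time: 3.3
tool_pos: [0.4716, 0.0169, 0.1392]
tool_rot: [3.141, -0.001, -3.138]
contact_force: [-0.6, 0.3, -0.2]
opening: 0.0871
[0.47233713 0.01656695 0.14025881]
nozzle 0.72 16979 (array([0.47425475, 0.0132347 ]), np.float64(0.05558562943960238)) [317.04310345 209.72413793]
cap 0.76 1439 (array([0.46964953, 0.01354201]), np.float64(0.012908941267320236)) [316.97580645 223.43548387]
```

View pics/d_wrist.png

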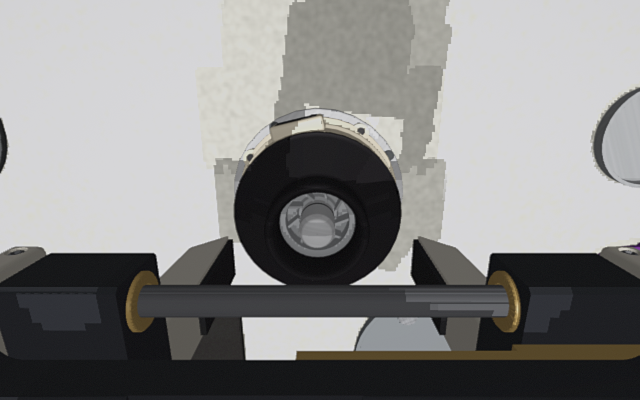

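The nozzle is at (317,210), centred between the fingers to within 3 mm. I'll correct that, go down and grip.

```bash
python3 -m creep '[[[-0.15,-0.3,2,0,0,0,0.9],[-0.15,-0.3,3.7,0,0,0,0.9],[-0.15,-0.3,4.6,0,0,0,0.9],[-0.15,-0.3,4.75,0,0,0,0.9],[-0.15,-0.3,4.75,0,0,0,0.9]]]' 20
python3 -m creep '[[[0,0,0,0,0,0,0.2],[0,0,0,0,0,0,0.0],[0,0,0,0,0,0,-0.2],[0,0,0,0,0,0,-0.5],[0,0,0,0,0,0,-1],[0,0,0,0,0,0,-1],[0,0,0,0,0,0,-1]]]' 20
```

```text
time: 3.95
tool_pos: [0.4752, 0.0132, 0.0942]
tool_rot: [3.141, 0.005, -3.139]
contact_force: [-0.3, -0.3, -0.1]
opening: 0.0871
time: 4.65
tool_pos: [0.4754, 0.0132, 0.0945]
tool_rot: [3.141, 0.005, -3.139]
contact_force: [-0.8, -0.3, 4.6]
opening: 0.0621
```

```bash
python3 -m creep '[[[0,0,-0.5,0,0,0,-1],[0,0,-1.5,0,0,0,-1],[0,0,-3,0,0,0,-1],[0,0,-5,0,0,0,-1],[0,0,-7,0,0,0,-1],[0,0,-9,0,0,0,-1],[0,0,-11,0,0,0,-1],[0,0,-11,0,0,0,-1]]]'
python3 - <<'E'
from h import *
im=robot.read_camera("wrist"); p=robot.camera_params("wrist"); print(robot.observe()["tool_pos"],robot.observe()["contact_force"])
cv2.imwrite("pics/e_wrist.png",im[:,:,::-1])
im=robot.read_camera("top");p2=robot.camera_params("top")
for l,z in (("tray",.010),("cap",.09),("impeller",.07),("housing",.058)):
    for m in robot.masks_of("top",l)[:2]:
        o=outline(m["mask"]); print("top",l,round(m["score"],2),m["mask"].sum(),circ(atz("top",o,z)))
E
```

```text
time: 5.45
tool_pos: [0.4761, 0.013, 0.2073]
tool_rot: [-3.141, 0.011, -3.139]
contact_force: [-1.0, -0.3, -2.1]
opening: 0.0615
[0.47529511 0.01312149 0.20562016] [-0.67788007 -0.86749952 -1.91306051]
top tray 0.89 959 (array([0.64051666, 0.12395928]), np.float64(0.057012459529555394))
top tray 0.38 637 (array([0.42512008, 0.27070522]), np.float64(0.03905987586593257))
top cap 0.29 165 (array([0.46284537, 0.01331623]), np.float64(0.05130980573275253))
top housing 0.68 99 (array([0.44671025, 0.01801486]), np.float64(0.035095625408806154))
top housing 0.58 1501 (array([0.57256683, 0.27893403]), np.float64(0.06114444016108416))
```

View pics/e_wrist.png

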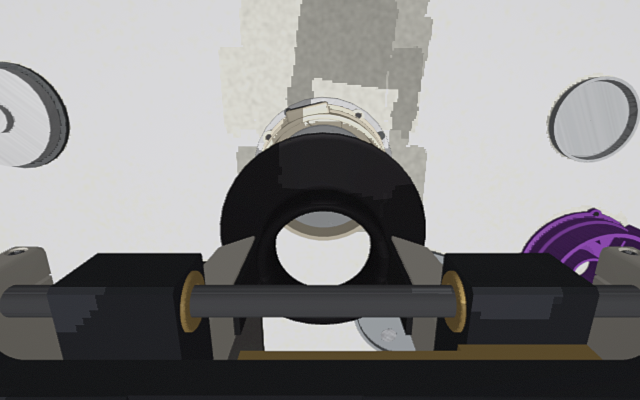

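The nozzle is held, with an empty hole at (323,245). I'm moving it over the tray.

```bash
python3 -m creep '[[[-15.6,10.3,0,0,0,0,-1],[-15.6,10.3,0,0,0,0,-1],[-15.6,10.3,0,0,0,0,-1],[-15.6,10.3,0,0,0,0,-1],[-15.6,10.3,4,0,0,0,-1],[-15.6,10.3,8,0,0,0,-1],[-15.6,10.3,8,0,0,0,-1]]]'
python3 - <<'E'
from h import *
im=robot.read_camera("wrist"); p=robot.camera_params("wrist"); print(robot.observe()["tool_pos"],robot.observe()["tool_rot"])
o1=im.copy()
for r,z,c in ((.066,.01,(255,0,0)),(.07,.01,(0,255,0))):
    a=np.linspace(0,2*np.pi,200); q=proj("wrist",np.c_[.631+r*np.cos(a),.1165+r*np.sin(a),np.full(200,z)],p)
    cv2.polylines(o1,[q.astype(int)],True,c,1)
cv2.imwrite("pics/f_wrist.png",o1[:,:,::-1])
for l,z in (("tray",.010),):
    for m in robot.masks_of("wrist",l)[:2]:
        o=outline(m["mask"]); print("w",l,round(m["score"],2),m["mask"].sum(),circ(atz("wrist",o,z,p)))
s=robot.read_camera("scene"); cv2.imwrite("pics/f_scene.png",cv2.resize(s[120:320,200:440],None,fx=3,fy=3)[:,:,::-1])
E
```

```text
time: 6.45
tool_pos: [0.6261, 0.1166, 0.1168]
tool_rot: [-3.141, -0.011, -3.139]
contact_force: [-1.0, -0.1, -2.1]
opening: 0.0616
[0.62804849 0.11661358 0.12064263] [ 3.14147873 -0.00508292 -3.13899944]
w tray 0.7 7584 (array([0.66910657, 0.11687386]), np.float64(0.03380952330238413))
```

View pics/f_wrist.png

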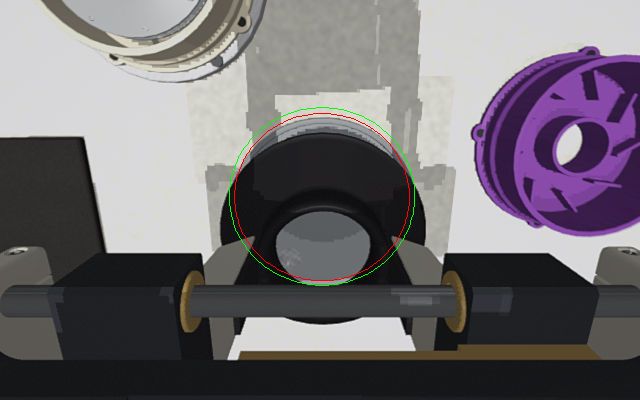

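View pics/f_scene.png

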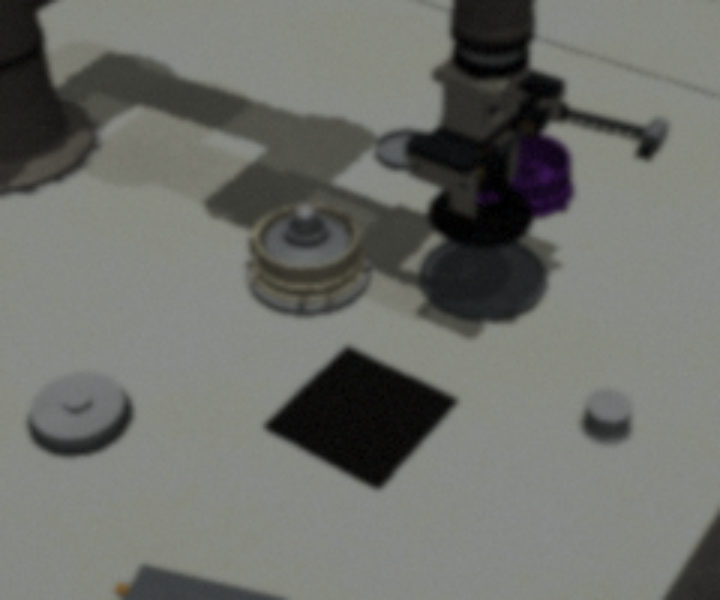

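```bash
python3 -m creep '[[[-0.35,0,2,0,0,0,-1],[-0.35,0,4,0,0,0,-1],[-0.35,0,6,0,0,0,-1],[-0.35,0,6.8,0,0,0,-1],[-0.35,0,6.8,0,0,0,-1],[-0.35,0,6.8,0,0,0,-1]]]'
python3 - <<'E'
from h import *
for i in range(3):
  im=robot.read_camera("wrist"); p=robot.camera_params("wrist"); s=robot.observe();print(s["tool_pos"],s["tool_rot"],s["contact_force"])
cv2.imwrite("pics/g_wrist.png",im[:,:,::-1])
E
```

```text
time: 7.2
tool_pos: [0.6359, 0.1167, 0.0594]
tool_rot: [3.141, 0.008, -3.139]
contact_force: [0.7, -0.3, -1.0]
opening: 0.0617
[0.63590917 0.11670404 0.05942064] [ 3.14072678  0.00780261 -3.13933365] [-0.12742573 -0.58352014 -1.40216104]
[0.63577503 0.11669148 0.05924456] [ 3.14071454  0.00756834 -3.13936728] [-0.87730611 -0.06598325 -1.74125924]
[0.63561015 0.11669826 0.05899587] [ 3.14078367  0.00717136 -3.13927664] [ 0.06249548  0.32414054 -0.76723099]
```

View pics/g_wrist.png

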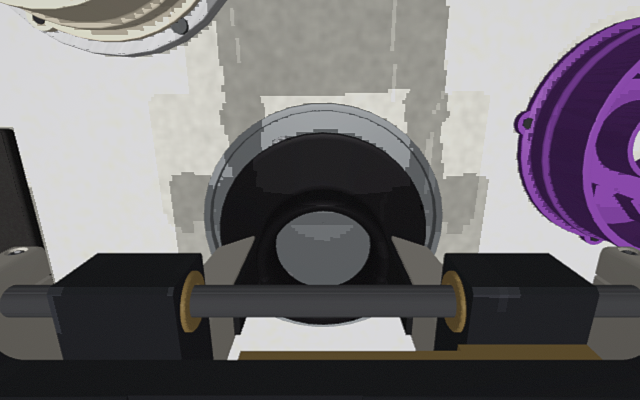

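```bash
python3 -m creep '[[[0.35,0,0.3,0,0,0,-1],[0.35,0,0.7,0,0,0,-1],[0.35,0,1.1,0,0,0,-1],[0.35,0,1.1,0,0,0,-1],[0.35,0,1.1,0,0,0,-1],[0.35,0,1.1,0,0,0,-1]]]'
python3 - <<'E'
from h import *
im=robot.read_camera("wrist"); p=robot.camera_params("wrist"); s=robot.observe();print(s["tool_pos"],s["tool_rot"],s["contact_force"])
o1=im.copy()
a=np.linspace(0,2*np.pi,200)
for r,z,c in ((.066,.01,(255,0,0)),(.07,.01,(0,255,0))):
    q=proj("wrist",np.c_[.631+r*np.cos(a),.1165+r*np.sin(a),np.full(200,z)],p)
    cv2.polylines(o1,[q.astype(int)],True,c,1)
cv2.imwrite("pics/h_wrist.png",o1[80:340,180:460][:,:,::-1].repeat(2,0).repeat(2,1))
E
```

```text
time: 7.95
tool_pos: [0.6323, 0.1167, 0.0479]
tool_rot: [3.141, 0.007, -3.139]
contact_force: [-0.7, -0.1, 0.0]
opening: 0.0616
[0.6322775  0.11669582 0.04800189] [ 3.1407389   0.00728646 -3.13936676] [ 0.68219568  0.64600311 -1.15778062]
```

View pics/h_wrist.png

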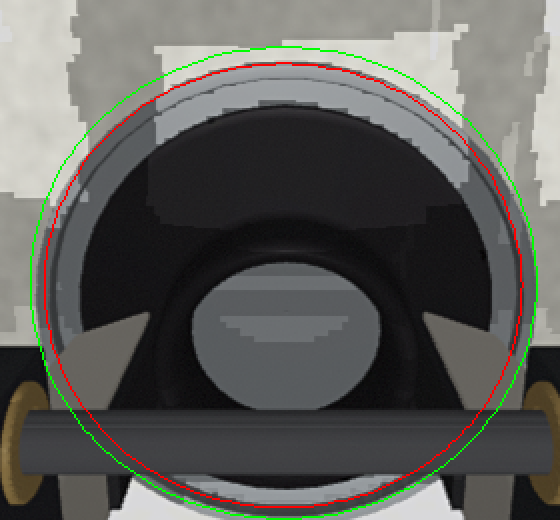

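```bash
python3 -m creep '[[[-0.1,0,0.2,0,0,0,-1],[-0.1,0,0.3,0,0,0,-1],[-0.1,0,0.4,0,0,0,-1],[-0.1,0,0.4,0,0,0,-1]]]'
python3 -m creep '[[[0,0,0.1,0,0,0,-1],[0,0,0.1,0,0,0,-1]]]'
```

```text
time: 8.4
tool_pos: [0.6334, 0.1167, 0.0446]
tool_rot: [3.141, 0.008, -3.139]
contact_force: [-1.9, -1.0, 3.8]
opening: 0.0622
time: 8.6
tool_pos: [0.6334, 0.1167, 0.0446]
tool_rot: [3.141, 0.008, -3.139]
contact_force: [-3.3, -0.5, 6.9]
opening: 0.0619
```

Contact is at the expected height, so I'm releasing and rising.

```bash
python3 -m creep '[[[0,0,0,0,0,0,0.4],[0,0,0,0,0,0,0.5],[0,0,0,0,0,0,0.7],[0,0,0,0,0,0,0.8],[0,0,0,0,0,0,0.8]]]'
python3 -m creep '[[[0,0,-1,0,0,0,0.8],[0,0,-3,0,0,0,0.8],[0,0,-6,0,0,0,0.8],[0,0,-10,0,0,0,0.8],[0,0,-14,0,0,0,0.8],[0,0,-16,0,0,0,0.8],[0,0,-16,0,0,0,0.8]]]'
python3 - <<'E'
from h import *
im=robot.read_camera("wrist"); p=robot.camera_params("wrist"); s=robot.observe();print(s["tool_pos"],s["tool_rot"],s["contact_force"])
cv2.imwrite("pics/i_wrist.png",im[:,:,::-1])
for l,z in (("nozzle",.012),("tray",.010)):
    for m in robot.masks_of("wrist",l)[:2]:
        o=outline(m["mask"]); print("w",l,round(m["score"],2),m["mask"].sum(),circ(atz("wrist",o,z,p)))
E
```

```text
time: 9.1
tool_pos: [0.6334, 0.1167, 0.0444]
tool_rot: [3.141, 0.008, -3.139]
contact_force: [-0.0, 0.1, -0.0]
opening: 0.082
time: 9.8
tool_pos: [0.6338, 0.1167, 0.2093]
tool_rot: [3.14, 0.016, -3.139]
contact_force: [-0.4, -0.5, -0.5]
opening: 0.0825
[0.63276823 0.11667231 0.20647878] [ 3.14061044  0.01179837 -3.13909406] [ 0.54072103  0.1153777  -0.94090509]
w tray 0.72 7405 (array([0.63132928, 0.11716605]), np.float64(0.06886270647666913))
```

View pics/i_wrist.png

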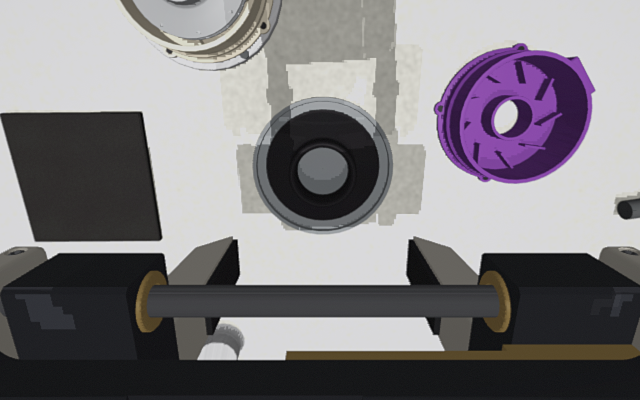

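The nozzle sits flat and centred in the tray at (322,165). Next is the cap, back over the stack.

```bash
python3 -m creep '[[[16.2,-10.3,0,0,0,0,0.5],[16.2,-10.3,0,0,0,0,0.2],[16.2,-10.3,0,0,0,0,0],[16.2,-10.3,0,0,0,0,-0.1],[16.2,-10.3,0,0,0,0,-0.1],[16.2,-10.3,0,0,0,0,-0.1]]]'
python3 - <<'E'
from h import *
for i in range(2): im=robot.read_camera("wrist"); p=robot.camera_params("wrist"); s=robot.observe();print(s["tool_pos"],s["tool_rot"],s["contact_force"],s["opening"])
cv2.imwrite("pics/j_wrist.png",im[:,:,::-1])
for l,z in (("cap",.088),("impeller",.051),("housing",.016)):
    for m in robot.masks_of("wrist",l)[:2]:
        o=outline(m["mask"]); print("w",l,round(m["score"],2),m["mask"].sum(),circ(atz("wrist",o,z,p)),o.mean(0),cv2.minEnclosingCircle(o))
    for c in robot.look_for("wrist",l)[:2]: print(c["score"],world("wrist",c["centre"],p))
E
```

```text
time: 10.55
tool_pos: [0.469, 0.0128, 0.2016]
tool_rot: [3.141, 0.005, -3.141]
contact_force: [0.5, 0.4, 0.7]
opening: 0.0427
[0.46993806 0.01315062 0.20175714] [ 3.14065396  0.00542636 -3.13974553] [ 0.69085605  0.60878903 -0.25439324] 0.04165905657424825
[0.47039189 0.01336719 0.20180792] [ 3.14066872  0.00570951 -3.13916255] [ 0.53447244 -0.1660069  -0.33826753] 0.04184863905927358
w cap 0.62 788 (array([0.47033879, 0.01357967]), np.float64(0.012080239053889554)) [322.53846154 196.21978022] ((322.1138000488281, 196.19654846191406), 17.299781799316406)
w cap 0.56 5692 (array([ 0.41993348, -0.20069177]), np.float64(0.03174338915734715)) [ 24.96785714 126.30357143] ((18.506315231323242, 122.516845703125), 55.6822509765625)
0.87 [0.46727566 0.01447274 0.0923444 ]
w impeller 0.7 7854 (array([0.47335044, 0.01372959]), np.float64(0.045810334235689545)) [322.75337838 185.29391892] ((322.06536865234375, 185.37261962890625), 53.34798812866211)
w impeller 0.51 494 (array([0.62309091, 0.0597645 ]), np.float64(0.017013780214757978)) [364.48387097 334.70967742] ((367.5, 333.5), 21.31910514831543)
0.88 [0.46393846 0.01624146 0.05105318]
w housing 0.71 5913 (array([0.48024316, 0.01371823]), np.float64(0.06642008904909888)) [321.97974684 179.87594937] ((322.82781982421875, 179.29698181152344), 70.83438873291016)
w housing 0.62 5047 (array([0.54882377, 0.27700309]), np.float64(0.042030443911018206)) [583.50825083 251.77227723] ((581.0, 248.5), 59.550498962402344)
0.97 [0.54634329 0.2718672  0.01922293]
0.82 [0.4602469  0.01573817 0.04876866]
```

View pics/j_wrist.png

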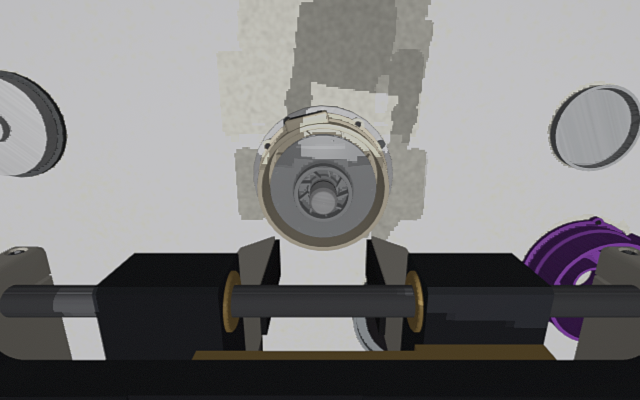

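The cap is at (322,196) on the impeller, whose circle fit gives radius 45.8 mm and centre (0.4733, 0.0137). Both match the given sizes. Descending on the cap.

```bash
python3 -m creep '[[[-0.13,0,4,0,0,0,-0.1],[-0.13,0,7,0,0,0,-0.1],[-0.13,0,9.5,0,0,0,-0.1],[-0.13,0,10.3,0,0,0,-0.1],[-0.13,0,10.3,0,0,0,-0.1],[-0.13,0,10.3,0,0,0,-0.1]]]' 12
python3 - <<'E'
from h import *
im=robot.read_camera("wrist"); p=robot.camera_params("wrist"); s=robot.observe();print(s["tool_pos"],s["tool_rot"],s["contact_force"],s["opening"])
cv2.imwrite("pics/k_wrist.png",im[:,:,::-1])
E
```

```text
time: 11.55
tool_pos: [0.4727, 0.0136, 0.0999]
tool_rot: [3.141, 0.007, -3.138]
contact_force: [0.6, 0.7, 0.7]
opening: 0.0411
[0.4729231  0.01348544 0.10022096] [ 3.14121105  0.00796886 -3.13834517] [ 0.43162125  0.50858445 -0.09567709] 0.04147533410032668
```

View pics/k_wrist.png

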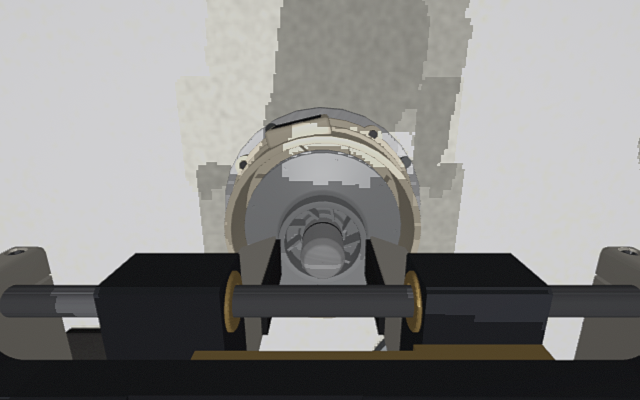

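The cap is centred between the fingers at (322,255). I'm going down the last bit and closing.

```bash
python3 -m creep '[[[0.05,0,0.6,0,0,0,-0.1],[0.05,0,1.05,0,0,0,-0.1],[0.05,0,1.1,0,0,0,-0.1],[0.05,0,1.1,0,0,0,-0.1]]]' 12
python3 -m creep '[[[0,0,0,0,0,0,-0.3],[0,0,0,0,0,0,-0.4],[0,0,0,0,0,0,-0.5],[0,0,0,0,0,0,-0.6],[0,0,0,0,0,0,-0.8],[0,0,0,0,0,0,-0.8],[0,0,0,0,0,0,-0.8]]]' 12
```

```text
time: 12.0
tool_pos: [0.4724, 0.0135, 0.0891]
tool_rot: [3.141, 0.008, -3.138]
contact_force: [-0.2, 0.9, 0.4]
opening: 0.0414
time: 12.7
tool_pos: [0.4724, 0.0135, 0.0892]
tool_rot: [3.141, 0.008, -3.138]
contact_force: [-0.7, -0.4, 0.8]
opening: 0.0213
```

```bash
python3 -m creep '[[[0,0,-0.5,0,0,0,-0.8],[0,0,-1.5,0,0,0,-0.8],[0,0,-3,0,0,0,-0.8],[0,0,-5,0,0,0,-0.8],[0,0,-8,0,0,0,-0.8],[0,0,-11,0,0,0,-0.8],[0,0,-11,0,0,0,-0.8],[0,0,-11,0,0,0,-0.8]]]'
python3 - <<'E'
from h import *
im=robot.read_camera("wrist"); p=robot.camera_params("wrist"); s=robot.observe();print(s["tool_pos"],s["tool_rot"],s["contact_force"],s["opening"])
cv2.imwrite("pics/l_wrist.png",im[:,:,::-1])
for l,z in (("dish",.012),("impeller",.051)):
    for m in robot.masks_of("wrist",l)[:2]:
        o=outline(m["mask"]); print("w",l,round(m["score"],2),m["mask"].sum(),circ(atz("wrist",o,z,p)),o.mean(0))
E
```

```text
time: 13.5
tool_pos: [0.4718, 0.0135, 0.2001]
tool_rot: [3.141, 0.01, -3.138]
contact_force: [-0.5, 0.9, -0.8]
opening: 0.0213
[0.47119016 0.01352051 0.19917992] [ 3.14115251  0.00759511 -3.13834194] [ 0.3333652  -0.05366029 -0.16912748] 0.021644195850359607
w dish 0.97 6163 (array([0.42577805, 0.2672476 ]), np.float64(0.040245711654584335)) [597.88627451 124.74117647]
w impeller 0.63 8353 (array([0.47046221, 0.0136949 ]), np.float64(0.04473675144745787)) [322.28956229 182.1952862 ]
```

View pics/l_wrist.png

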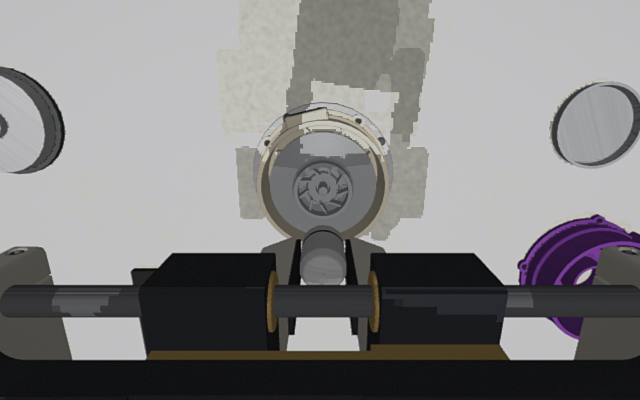

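The cap is in hand at (322,258). Now to the dish.

```bash
python3 -m creep '[[[4.6,25.6,0,0,0,0,-0.8],[4.6,25.6,0,0,0,0,-0.8],[4.6,25.6,0,0,0,0,-0.8],[4.6,25.6,0,0,0,0,-0.8],[4.6,25.6,0,0,0,0,-0.8],[4.6,25.6,5,0,0,0,-0.8],[4.6,25.6,10,0,0,0,-0.8],[4.6,25.6,10,0,0,0,-0.8]]]'
python3 - <<'E'
from h import *
for i in range(2): im=robot.read_camera("wrist"); p=robot.camera_params("wrist"); s=robot.observe();print(s["tool_pos"],s["tool_rot"],s["contact_force"],s["opening"])
cv2.imwrite("pics/m_wrist.png",im[:,:,::-1])
for l,z in (("dish",.012),):
    for m in robot.masks_of("wrist",l)[:2]:
        o=outline(m["mask"]); print("w",l,round(m["score"],2),m["mask"].sum(),circ(atz("wrist",o,z,p)),o.mean(0))
E
```

```text
time: 14.45
tool_pos: [0.4199, 0.2681, 0.0922]
tool_rot: [-3.136, -0.007, -3.137]
contact_force: [-0.3, -0.4, -0.3]
opening: 0.0212
[0.42217014 0.26855984 0.09541063] [-3.13863888e+00 -2.36835214e-03 -3.13782563e+00] [ 0.25669407 -0.57154081  0.10982799] 0.021389074213552645
[0.42421028 0.26911611 0.09787757] [-3.14093130e+00  2.86410309e-03 -3.13847481e+00] [0.03535687 0.56208135 0.28714144] 0.02137635042575868
w dish 0.72 7576 (array([0.4220332 , 0.27213028]), np.float64(0.0347851129949662)) [327.00872093 207.95348837]
```

View pics/m_wrist.png

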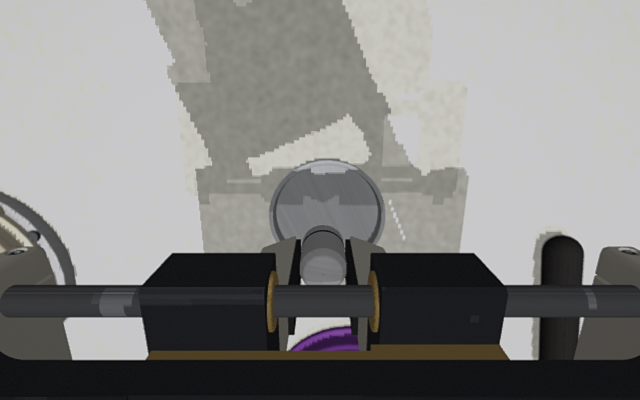

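```bash
python3 -m creep '[[[-0.1,0.1,2,0,0,0,-0.8],[-0.1,0.1,4,0,0,0,-0.8],[-0.1,0.1,5.2,0,0,0,-0.8],[-0.1,0.1,5.6,0,0,0,-0.8],[-0.1,0.1,5.6,0,0,0,-0.8],[-0.1,0.1,5.6,0,0,0,-0.8],[-0.1,0.1,5.6,0,0,0,-0.8]]]'
python3 - <<'E'
from h import *
im=robot.read_camera("wrist"); p=robot.camera_params("wrist"); s=robot.observe();print(s["tool_pos"],s["tool_rot"],s["contact_force"],s["opening"])
cv2.imwrite("pics/n_wrist.png",im[:,:,::-1])
for l,z in (("dish",.012),):
    for m in robot.masks_of("wrist",l)[:2]:
        o=outline(m["mask"]); print("w",l,round(m["score"],2),m["mask"].sum(),circ(atz("wrist",o,z,p)),o.mean(0))
E
```

```text
time: 15.3
tool_pos: [0.4275, 0.2707, 0.0444]
tool_rot: [3.14, 0.008, -3.139]
contact_force: [-0.3, 0.5, -0.0]
opening: 0.0216
[0.42731603 0.27072115 0.04422126] [ 3.14005401  0.00787949 -3.13891473] [-0.63654016  0.24928294  0.12885497] 0.021183009026898018
w dish 0.7 8964 (array([0.41609161, 0.27110679]), np.float64(0.031485752738560885)) [322.81298701 213.45194805]
```

View pics/n_wrist.png

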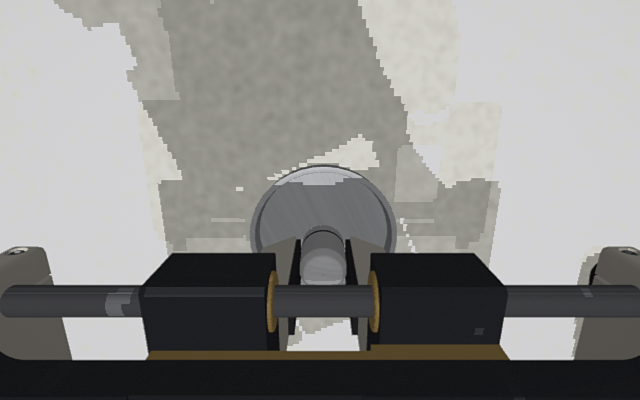

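```bash
python3 -m creep '[[[0.1,0,0.4,0,0,0,-0.8],[0.1,0,0.7,0,0,0,-0.8],[0.1,0,0.9,0,0,0,-0.8],[0.1,0,1.0,0,0,0,-0.8],[0.1,0,1.0,0,0,0,-0.8],[0.1,0,1.0,0,0,0,-0.8]]]'
```

```text
time: 16.0
tool_pos: [0.4262, 0.2706, 0.0342]
tool_rot: [3.14, 0.007, -3.139]
contact_force: [-2.1, -1.0, 4.3]
opening: 0.0215
```

Contact at exactly the expected height (0.0342), so I'm releasing.

```bash
python3 -m creep '[[[0,0,0,0,0,0,-0.5],[0,0,0,0,0,0,-0.4],[0,0,0,0,0,0,-0.3],[0,0,0,0,0,0,-0.2],[0,0,0,0,0,0,-0.2]]]'
python3 -m creep '[[[0,0,-1,0,0,0,-0.2],[0,0,-3,0,0,0,-0.2],[0,0,-6,0,0,0,-0.2],[0,0,-10,0,0,0,-0.2],[0,0,-14,0,0,0,0],[0,0,-17,0,0,0,0.4],[0,0,-17,0,0,0,0.4]]]'
python3 - <<'E'
from h import *
im=robot.read_camera("wrist"); p=robot.camera_params("wrist"); s=robot.observe();print(s["tool_pos"],s["tool_rot"],s["contact_force"],s["opening"])
cv2.imwrite("pics/o_wrist.png",im[:,:,::-1])
for l,z in (("dish",.012),("cap",.035)):
    for m in robot.masks_of("wrist",l)[:2]:
        o=outline(m["mask"]); print("w",l,round(m["score"],2),m["mask"].sum(),circ(atz("wrist",o,z,p)),o.mean(0))
E
```

```text
time: 16.5
tool_pos: [0.4262, 0.2706, 0.0341]
tool_rot: [3.14, 0.007, -3.139]
contact_force: [0.6, 0.7, -0.3]
opening: 0.0366
time: 17.2
tool_pos: [0.4269, 0.2714, 0.2093]
tool_rot: [3.136, 0.016, -3.139]
contact_force: [-0.1, -0.3, -1.3]
opening: 0.0563
[0.42578208 0.27086191 0.20675068] [ 3.13817262  0.01223389 -3.13879667] [-0.04730615  0.08693137 -0.23441216] 0.0601023025535804
w dish 0.57 4455 (array([0.42377112, 0.27034787]), np.float64(0.038977264028504204)) [321.01339286 167.99553571]
w cap 0.6 541 (array([0.42125696, 0.27001046]), np.float64(0.011789973326800136)) [320.63513514 172.01351351]
```

View pics/o_wrist.png

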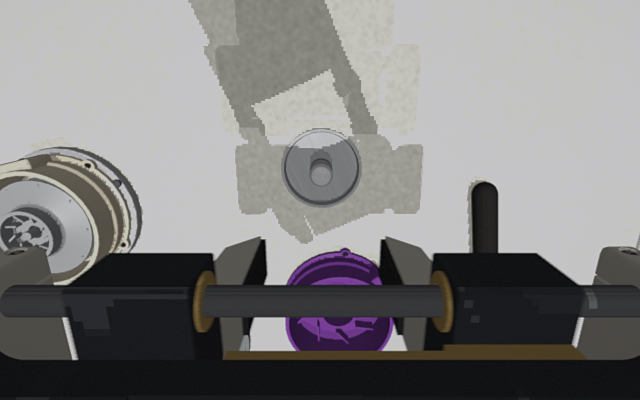

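The cap stands in the dish at (321,170). Next is the impeller.

```bash
python3 -m creep '[[[-4.7,-25.7,0,0,0,0,0.7],[-4.7,-25.7,0,0,0,0,0.7],[-4.7,-25.7,0,0,0,0,0.7],[-4.7,-25.7,0,0,0,0,0.7],[-4.7,-25.7,0,0,0,0,0.7],[-4.7,-25.7,0,0,0,0,0.7],[-4.7,-25.7,4,0,0,0,0.7],[-4.7,-25.7,4,0,0,0,0.7]]]'
python3 -m creep '[[[0,0,0,0,0,0,0.7],[0,0,0,0,0,0,0.7]]]'
python3 - <<'E'
from h import *
im=robot.read_camera("wrist"); p=robot.camera_params("wrist"); s=robot.observe();print(s["tool_pos"],s["tool_rot"],s["contact_force"],s["opening"])
cv2.imwrite("pics/p_wrist.png",im[:,:,::-1])
for l,z in (("impeller",.051),("housing",.058)):
    for m in robot.masks_of("wrist",l)[:2]:
        o=outline(m["mask"]); print("w",l,round(m["score"],2),m["mask"].sum(),circ(atz("wrist",o,z,p)),o.mean(0))
E
```

```text
time: 18.15
tool_pos: [0.469, 0.0137, 0.1596]
tool_rot: [3.139, -0.004, -3.14]
contact_force: [-0.8, -0.2, 0.3]
opening: 0.0783
time: 18.35
tool_pos: [0.4687, 0.0144, 0.1598]
tool_rot: [3.139, -0.005, -3.139]
contact_force: [-0.2, -0.2, 0.6]
opening: 0.0781
[0.46918391 0.01435571 0.16028397] [ 3.13884326 -0.00327658 -3.13901233] [0.67292656 0.31203005 0.44067645] 0.07815107435323913
w impeller 0.67 10868 (array([0.47351428, 0.01329839]), np.float64(0.045479237084949144)) [320.36119403 202.70447761]
w housing 0.79 8018 (array([0.46926036, 0.01342809]), np.float64(0.05819441905015535)) [320.22838137 196.36585366]
w housing 0.74 697 (array([0.50794685, 0.23331337]), np.float64(0.015807680798635718)) [607.68055556 245.94444444]
```

View pics/p_wrist.png

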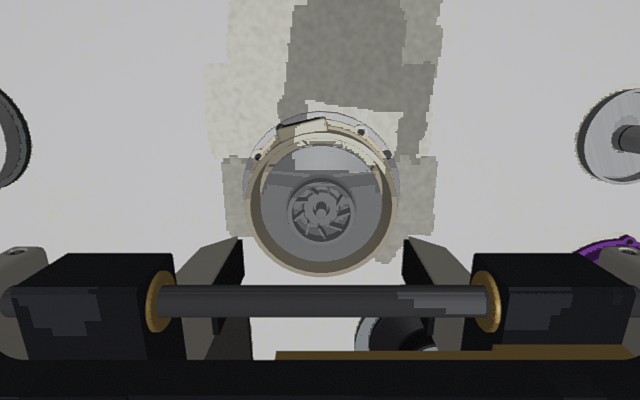

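```bash
python3 -m creep '[[[-0.4,-0.1,2,0,0,0,0.4],[-0.4,-0.1,4,0,0,0,0.35],[-0.4,-0.1,6,0,0,0,0.35],[-0.4,-0.1,7.3,0,0,0,0.35],[-0.4,-0.1,7.3,0,0,0,0.35],[-0.4,-0.1,7.3,0,0,0,0.35],[-0.4,-0.1,7.3,0,0,0,0.35],[-0.4,-0.1,7.3,0,0,0,0.35]]]' 20
python3 - <<'E'
from h import *
im=robot.read_camera("wrist"); p=robot.camera_params("wrist"); s=robot.observe();print(s["tool_pos"],s["tool_rot"],s["contact_force"],s["opening"])
cv2.imwrite("pics/q_wrist.png",im[:,:,::-1])
E
```

```text
time: 19.3
tool_pos: [0.4739, 0.0133, 0.0884]
tool_rot: [3.139, -0.0, -3.139]
contact_force: [-0.0, 0.1, 0.1]
opening: 0.062
[0.47378645 0.01332102 0.088317  ] [ 3.13927841e+00 -4.97133392e-04 -3.13911525e+00] [ 0.15666195  0.46127963 -0.0140344 ] 0.061964076595245
```

View pics/q_wrist.png

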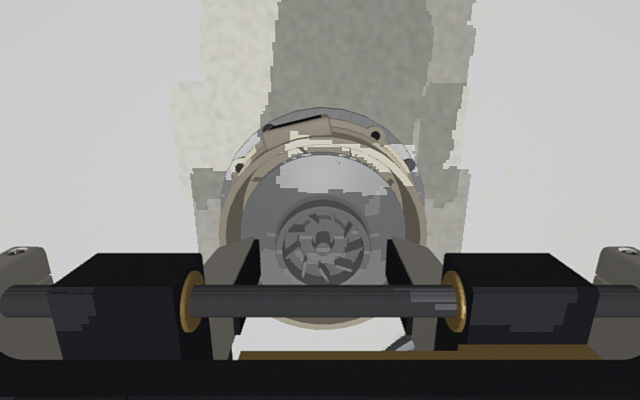

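```bash
python3 -m creep '[[[0.05,0,0.6,0,0,0,0.35],[0.05,0,1.1,0,0,0,0.35],[0.05,0,1.4,0,0,0,0.35],[0.05,0,1.5,0,0,0,0.35],[0.05,0,1.5,0,0,0,0.35]]]' 20
python3 -m creep '[[[0,0,0,0,0,0,0.2],[0,0,0,0,0,0,0.1],[0,0,0,0,0,0,0.0],[0,0,0,0,0,0,-0.1],[0,0,0,0,0,0,-0.3],[0,0,0,0,0,0,-0.3],[0,0,0,0,0,0,-0.3]]]' 20
```

```text
time: 19.85
tool_pos: [0.4731, 0.0134, 0.073]
tool_rot: [3.139, -0.001, -3.139]
contact_force: [-0.9, -0.2, -0.6]
opening: 0.0619
time: 20.55
tool_pos: [0.4732, 0.0134, 0.0731]
tool_rot: [3.139, -0.001, -3.139]
contact_force: [-0.4, 0.4, 0.6]
opening: 0.0477
```

```bash
python3 -m creep '[[[0,0,-0.4,0,0,0,-0.3],[0,0,-1.2,0,0,0,-0.3],[0,0,-2.4,0,0,0,-0.3],[0,0,-4,0,0,0,-0.3],[0,0,-6,0,0,0,-0.3],[0,0,-9,0,0,0,-0.3],[0,0,-12,0,0,0,-0.3],[0,0,-12,0,0,0,-0.3]]]'
python3 -m creep '[[[0,0,0,0,0,0,-0.3],[0,0,0,0,0,0,-0.3]]]'
python3 - <<'E'
from h import *
im=robot.read_camera("wrist"); p=robot.camera_params("wrist"); s=robot.observe();print(s["tool_pos"],s["tool_rot"],s["contact_force"],s["opening"])
cv2.imwrite("pics/r_wrist.png",im[:,:,::-1])
for l,z in (("pedestal",.02),):
    for m in robot.masks_of("wrist",l)[:2]:
        o=outline(m["mask"]); print("w",l,round(m["score"],2),m["mask"].sum(),circ(atz("wrist",o,z,p)),o.mean(0))
E
```

```text
time: 21.35
tool_pos: [0.4754, 0.0128, 0.1973]
tool_rot: [3.14, 0.007, -3.139]
contact_force: [0.9, -0.9, -0.8]
opening: 0.0478
time: 21.55
tool_pos: [0.4751, 0.0128, 0.1971]
tool_rot: [3.14, 0.007, -3.139]
contact_force: [-0.4, 0.2, -0.9]
opening: 0.0477
[0.47488213 0.01289885 0.1966781 ] [ 3.14013529  0.00570004 -3.13902673] [-0.86661395 -0.08055492 -1.71868566] 0.047825645466499374
w pedestal 0.78 5263 (array([ 0.42675981, -0.25450065]), np.float64(0.038073548153378885)) [ 22.89591078 121.50929368]
```

View pics/r_wrist.png

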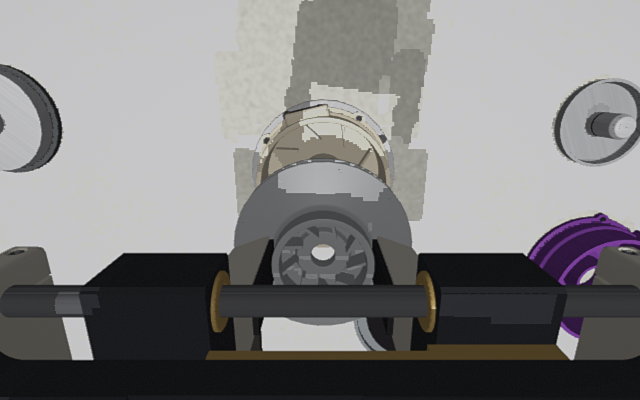

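The impeller is held at (322,250) and the shaft is clear. I'm moving beside the pedestal first, to measure it with a clear view.

```bash
python3 -m creep '[[[-4,-29,0,0,0,0,-0.3],[-4,-29,0,0,0,0,-0.3],[-4,-29,0,0,0,0,-0.3],[-4,-29,0,0,0,0,-0.3],[-4,-29,0,0,0,0,-0.3],[-4,-29,0,0,0,0,-0.3],[-4,-29,0,0,0,0,-0.3],[-4,-29,0,0,0,0,-0.3]]]'
python3 -m creep '[[[0,0,0,0,0,0,-0.3],[0,0,0,0,0,0,-0.3],[0,0,0,0,0,0,-0.3]]]'
python3 - <<'E'
from h import *
im=robot.read_camera("wrist"); p=robot.camera_params("wrist"); s=robot.observe();print(s["tool_pos"],s["tool_rot"],s["contact_force"],s["opening"])
o1=im.copy()
a=np.linspace(0,2*np.pi,200)
for r,z,c in ((.045,.02,(255,0,0)),(.013,.028,(0,255,0))):
    q=proj("wrist",np.c_[.424+r*np.cos(a),-.277+r*np.sin(a),np.full(200,z)],p)
    cv2.polylines(o1,[q.astype(int)],True,c,1)
cv2.imwrite("pics/s_wrist.png",o1[:,:,::-1])
for l,z in (("pedestal",.02),):
    for m in robot.masks_of("wrist",l)[:2]:
        o=outline(m["mask"]); print("w",l,round(m["score"],2),m["mask"].sum(),circ(atz("wrist",o,z,p)),o.mean(0))
E
```

```text
time: 22.45
tool_pos: [0.5148, -0.2773, 0.1946]
tool_rot: [3.138, 0.003, -3.141]
contact_force: [0.2, 0.6, -1.4]
opening: 0.048
time: 22.75
tool_pos: [0.5149, -0.2761, 0.1947]
tool_rot: [3.138, 0.003, -3.139]
contact_force: [0.8, 0.3, -1.2]
opening: 0.0476
[ 0.51496445 -0.27630328  0.19483784] [ 3.13797074e+00  2.91946405e-03 -3.13968813e+00] [-0.36783741  0.92228569 -1.11085638] 0.047471896825306115
w pedestal 0.9 10376 (array([ 0.42563555, -0.28368331]), np.float64(0.04731389629690645)) [312.84615385  73.68      ]
w pedestal 0.42 7483 (array([ 0.47853054, -0.01117418]), np.float64(0.047471687305953296)) [612.31671554 135.60117302]
```

View pics/s_wrist.png

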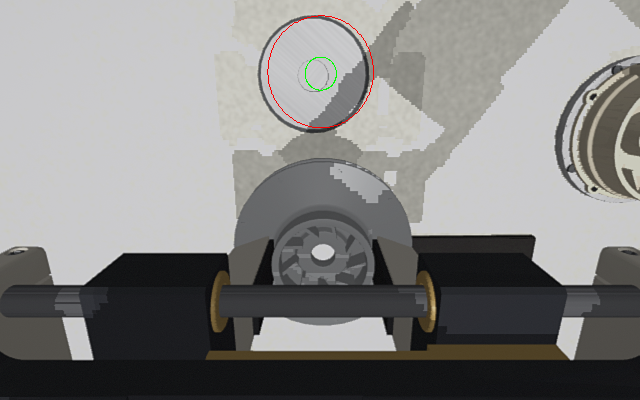

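Run:
```python
from h import *
im=cv2.imread("pics/a_top.png"); 
print("stub top",atz("top",[[430.9,239.5]],.028))
crop=im[210:270,400:465]; crop=np.clip(crop*1.6,0,255).astype(np.uint8)
big=cv2.resize(crop,None,fx=10,fy=10,interpolation=cv2.INTER_CUBIC)
a=np.linspace(0,2*np.pi,200)
for y,col in ((-.277,(0,255,0)),(-.284,(0,0,255))):
  for r,z in ((.045,.02),(.013,.028)):
    q=(proj("top",np.c_[.4245+r*np.cos(a),y+r*np.sin(a),np.full(200,z)])-[400,210]+.5)*10
    cv2.polylines(big,[q.astype(int)],True,col,1)
cv2.imwrite("pics/t_top.png",big)
p=robot.camera_params("wrist"); print("stub wrist",atz("wrist",[[313,75]],.028,p))
w=robot.read_camera("wrist"); cv2.imwrite("pics/t_w.png",cv2.resize(w[0:150,230:400],None,fx=4,fy=4)[:,:,::-1])
```

```text
stub top [[ 0.42243586 -0.27849275  0.028     ]]
stub wrist [[ 0.42498021 -0.28367436  0.028     ]]
```

View pics/t_top.png

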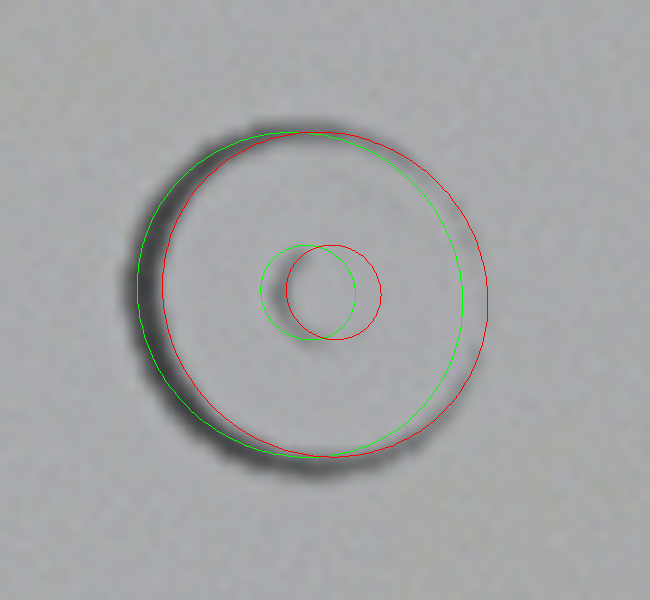

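View pics/t_w.png

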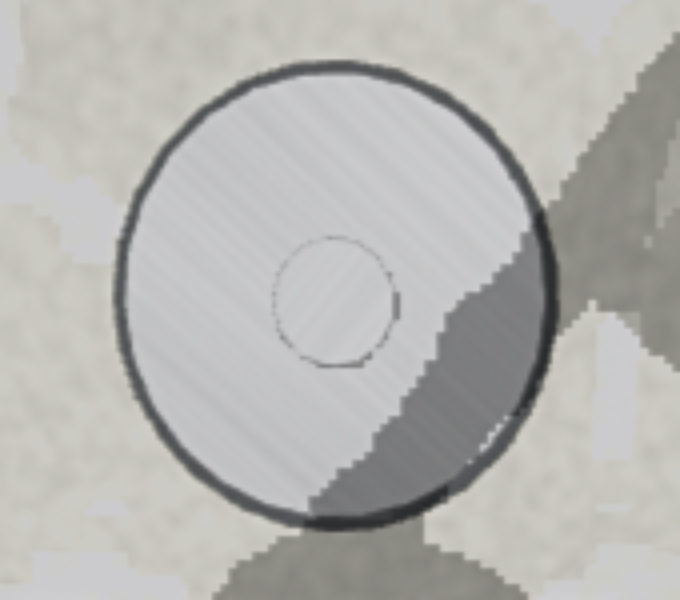

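The top and wrist views now agree on the pedestal at about (0.425, −0.2833). The earlier mask was biased by a shadow. I'm moving over it.

```bash
python3 -m creep '[[[9,-0.7,0,0,0,0,-0.3],[9,-0.7,0,0,0,0,-0.3],[9,-0.7,3,0,0,0,-0.3],[9,-0.7,6,0,0,0,-0.3],[9,-0.7,9,0,0,0,-0.3],[9,-0.7,9,0,0,0,-0.3],[9,-0.7,9,0,0,0,-0.3],[9,-0.7,9,0,0,0,-0.3]]]'
python3 - <<'E'
from h import *
for i in range(3): im=robot.read_camera("wrist"); p=robot.camera_params("wrist"); s=robot.observe();print(s["tool_pos"],s["tool_rot"],s["contact_force"],s["opening"])
o1=im.copy()
a=np.linspace(0,2*np.pi,200)
for r,z,c in ((.045,.02,(255,0,0)),(.013,.028,(0,255,0))):
    q=proj("wrist",np.c_[.425+r*np.cos(a),-.2833+r*np.sin(a),np.full(200,z)],p)
    cv2.polylines(o1,[q.astype(int)],True,c,1)
cv2.imwrite("pics/u_wrist.png",o1[:,:,::-1])
E
```

```text
time: 23.7
tool_pos: [0.4262, -0.2842, 0.1062]
tool_rot: [3.14, 0.005, -3.14]
contact_force: [0.3, -0.3, -0.5]
opening: 0.0478
[ 0.42618613 -0.28415549  0.10624988] [ 3.14022861  0.00543454 -3.13981056] [-0.25048512  0.22854174 -1.61839944] 0.04806407279541091
[ 0.42609337 -0.28411842  0.10617379] [ 3.14020206  0.00537847 -3.13992043] [ 0.2799884  -0.21990528 -1.27098397] 0.04768766286050856
[ 0.42594902 -0.28397657  0.10594837] [ 3.13986702  0.00505807 -3.13988022] [-0.80870385  0.38597716 -0.68582364] 0.04747269485829533
```

View pics/u_wrist.png

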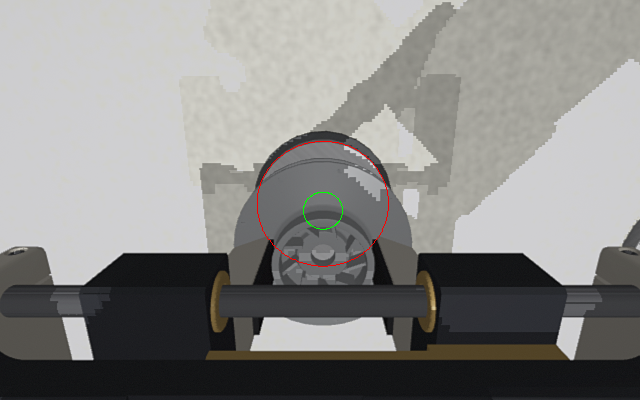

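```bash
python3 -m creep '[[[0.1,0.05,1.5,0,0,0,-0.3],[0.1,0.05,3,0,0,0,-0.3],[0.1,0.05,4,0,0,0,-0.3],[0.1,0.05,4.6,0,0,0,-0.3],[0.1,0.05,4.8,0,0,0,-0.3],[0.1,0.05,4.8,0,0,0,-0.3],[0.1,0.05,4.8,0,0,0,-0.3]]]'
python3 - <<'E'
from h import *
im=robot.read_camera("wrist"); p=robot.camera_params("wrist"); s=robot.observe();print(s["tool_pos"],s["tool_rot"],s["contact_force"],s["opening"])
cv2.imwrite("pics/v_wrist.png",im[:,:,::-1])
s=robot.read_camera("scene"); cv2.imwrite("pics/v_scene.png",cv2.resize(s[180:300,160:300],None,fx=4,fy=4)[:,:,::-1])
E
```

```text
time: 24.55
tool_pos: [0.4255, -0.2836, 0.0584]
tool_rot: [3.14, 0.006, -3.14]
contact_force: [0.4, 0.4, -0.9]
opening: 0.0476
[ 0.42546045 -0.28362782  0.05841275] [ 3.14052508  0.00571562 -3.13982799] [ 0.02757459  0.54254311 -0.3424872 ] 0.04755122964582945
```

View pics/v_wrist.png

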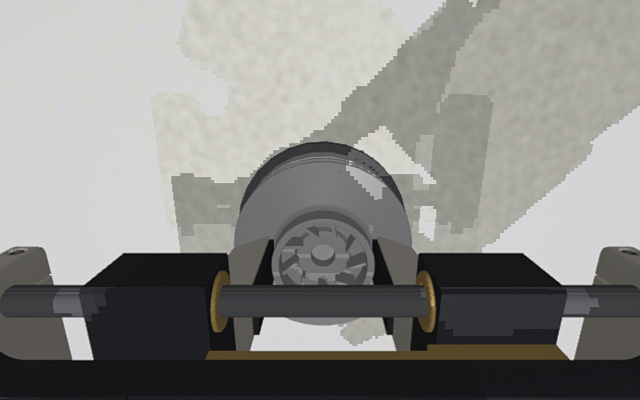

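View pics/v_scene.png

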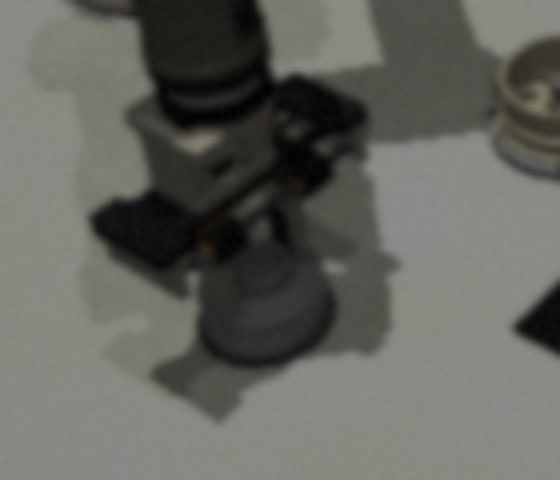

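The underside is already below the stub top with no contact. Lowering the last 5 mm.

```bash
python3 -m creep '[[[0,0,0.2,0,0,0,-0.3],[0,0,0.35,0,0,0,-0.3],[0,0,0.5,0,0,0,-0.3],[0,0,0.55,0,0,0,-0.3],[0,0,0.55,0,0,0,-0.3]]]'
```

```text
time: 25.15
tool_pos: [0.4255, -0.2836, 0.0531]
tool_rot: [3.141, 0.006, -3.14]
contact_force: [-0.6, 0.0, 2.4]
opening: 0.0479
```

```bash
python3 -m creep '[[[0,0,0,0,0,0,0.1],[0,0,0,0,0,0,0.2],[0,0,0,0,0,0,0.3],[0,0,0,0,0,0,0.35],[0,0,0,0,0,0,0.35]]]'
python3 -m creep '[[[0,0,-1,0,0,0,0.35],[0,0,-3,0,0,0,0.35],[0,0,-6,0,0,0,0.35],[0,0,-10,0,0,0,0.35],[0,0,-14,0,0,0,0.35],[0,0,-15,0,0,0,0.35],[0,0,-15,0,0,0,0.35]]]'
python3 - <<'E'
from h import *
im=robot.read_camera("wrist"); p=robot.camera_params("wrist"); s=robot.observe();print(s["tool_pos"],s["tool_rot"],s["contact_force"],s["opening"])
cv2.imwrite("pics/w_wrist.png",im[:,:,::-1])
for l,z in (("impeller",.031),):
    for m in robot.masks_of("wrist",l)[:2]:
        o=outline(m["mask"]); print("w",l,round(m["score"],2),m["mask"].sum(),circ(atz("wrist",o,z,p)),o.mean(0))
E
```

```text
time: 25.65
tool_pos: [0.4254, -0.2836, 0.053]
tool_rot: [3.141, 0.006, -3.14]
contact_force: [0.8, 0.9, 0.1]
opening: 0.0618
time: 26.35
tool_pos: [0.4253, -0.2843, 0.2053]
tool_rot: [-3.14, 0.009, -3.14]
contact_force: [-0.6, 0.6, -0.0]
opening: 0.0618
[ 0.42453912 -0.28370359  0.20341362] [ 3.1412182   0.00652667 -3.13992455] [ 0.18013638  0.59388428 -0.59518073] 0.06209817298567614
```

View pics/w_wrist.png

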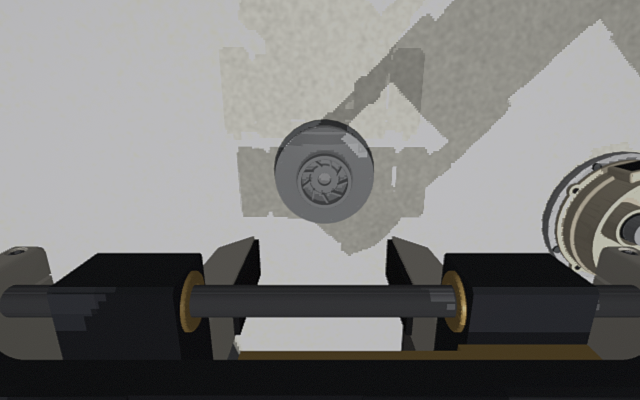

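The impeller lies flat on the pedestal at (324,172). Next is the housing.

```bash
python3 -m creep '[[[-4.8,29.7,-1,0,0,0,0.15],[-4.8,29.7,-1,0,0,0,0.15],[-4.8,29.7,-1,0,0,0,0.15],[-4.8,29.7,-1,0,0,0,0.15],[-4.8,29.7,-1,0,0,0,0.15],[-4.8,29.7,-1,0,0,0,0.15],[-4.8,29.7,-1,0,0,0,0.15],[-4.8,29.7,-1,0,0,0,0.15]]]'
python3 - <<'E'
from h import *
for i in range(4): im=robot.read_camera("wrist"); p=robot.camera_params("wrist"); s=robot.observe();print(s["tool_pos"],s["tool_rot"],s["opening"])
cv2.imwrite("pics/x_wrist.png",im[:,:,::-1])
cv2.imwrite("pics/x_wristc.png",cv2.resize(im[90:260,230:420],None,fx=4,fy=4,interpolation=cv2.INTER_CUBIC)[:,:,::-1])
for l,z in (("housing",.058),):
    for m in robot.masks_of("wrist",l)[:2]:
        o=outline(m["mask"]); print("w",l,round(m["score"],2),m["mask"].sum(),circ(atz("wrist",o,z,p)),o.mean(0))
E
```

```text
time: 27.25
tool_pos: [0.4708, 0.0148, 0.2115]
tool_rot: [3.139, 0.001, -3.137]
contact_force: [-0.2, 0.3, 0.7]
opening: 0.053
[0.47087737 0.0136337  0.21175832] [ 3.13968098e+00  1.85817622e-03 -3.13874579e+00] 0.05284562903152568
[0.4709912  0.01286652 0.21199583] [ 3.13971203e+00  2.30116203e-03 -3.14053156e+00] 0.05285566475959412
[0.47115324 0.01248473 0.21226014] [3.13964836e+00 2.92109136e-03 3.14155884e+00] 0.05231724129803374
[0.47126592 0.01230123 0.21247073] [3.13960423 0.0033864  3.14093444] 0.05263739165310406
w housing 0.85 12757 (array([0.46906112, 0.01330765]), np.float64(0.05790764148378678)) [322.65183246 176.31151832]
w housing 0.56 4686 (array([0.53173535, 0.25037145]), np.float64(0.039345760532541615)) [583.33333333 244.75177305]
```

View pics/x_wrist.png

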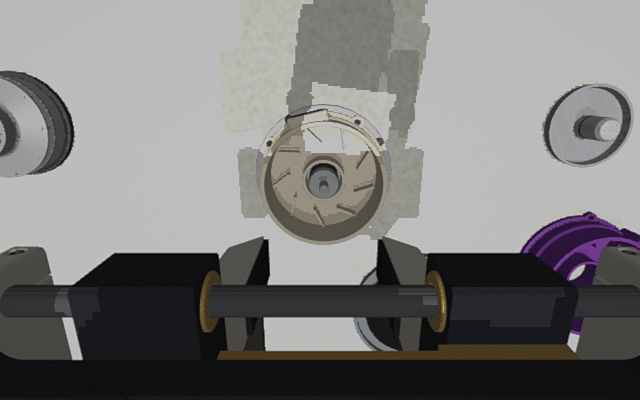

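View pics/x_wristc.png

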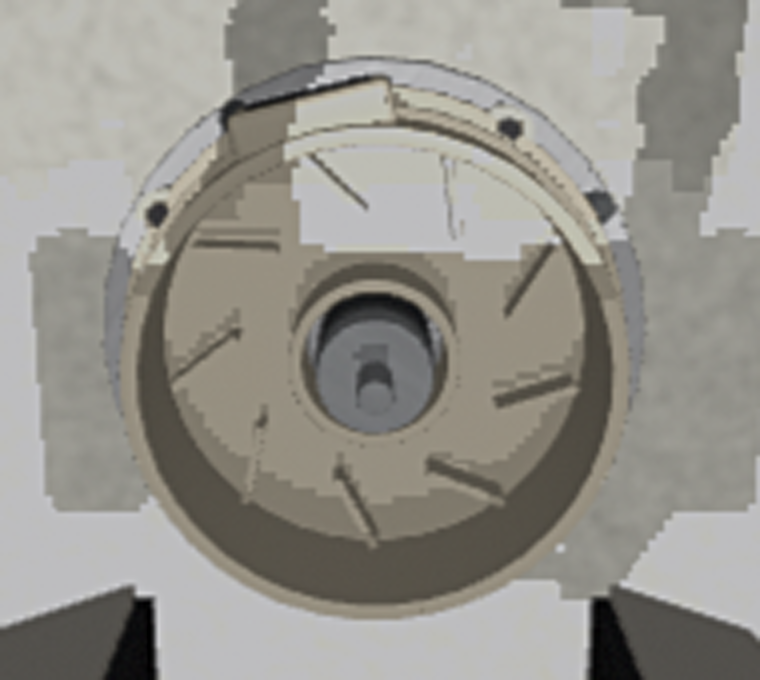

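Run:
```python
from h import *
for i in range(2): im=robot.read_camera("wrist"); p=robot.camera_params("wrist"); s=robot.observe();print(s["tool_pos"],s["tool_rot"],s["opening"])
print(atz("wrist",[[324.2,180]],.038,p), atz("wrist",[[324.2,90+618/4],[230+125/4,183],[230+628/4,183]],.058,p))
o1=im.copy(); a=np.linspace(0,2*np.pi,300)
for r,z,c in ((.020,.038,(255,0,0)),(.056,.058,(0,255,0)),(.052,.058,(0,255,255)),(.068,.012,(255,0,255))):
    q=(proj("wrist",np.c_[.473+r*np.cos(a),.0135+r*np.sin(a),np.full(300,z)],p))
    cv2.polylines(o1,[(q*8).astype(int)],True,c,1,shift=3)
cv2.imwrite("pics/y_wristc.png",cv2.resize(o1[90:260,230:420],None,fx=4,fy=4,interpolation=cv2.INTER_CUBIC)[:,:,::-1])
```

```text
[0.47142596 0.01238858 0.21279626] [3.13957317 0.00407589 3.14083694] 0.0528959227572284
[0.47147629 0.0125472  0.21293712] [3.13958753 0.00439846 3.14107774] 0.052969032799193475
[[0.47368059 0.01472669 0.038     ]] [[ 0.52991351  0.01460077  0.058     ]
 [ 0.47124715 -0.04039477  0.058     ]
 [ 0.47143922  0.06948888  0.058     ]]
```

View pics/y_wristc.png

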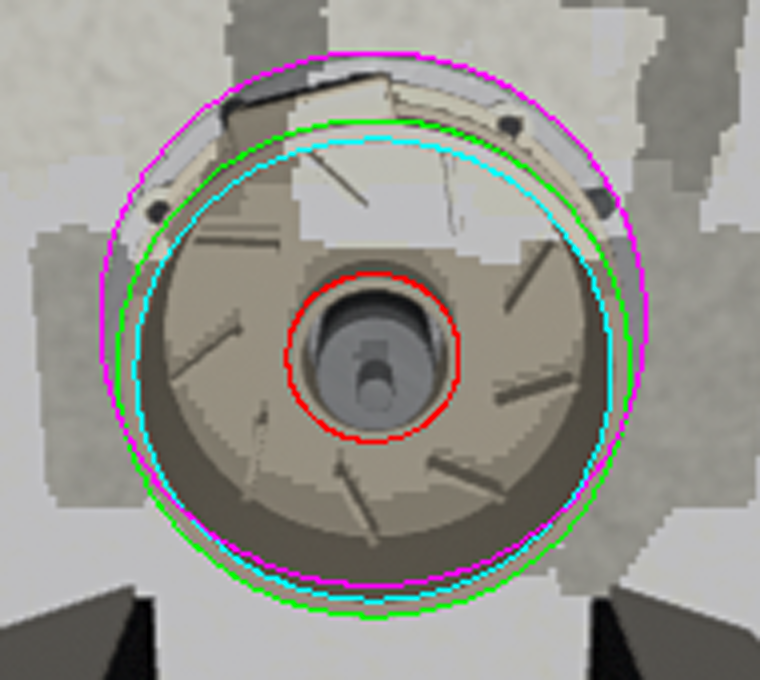

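The tube and rim overlays fit with the centre at about (0.473, 0.014). I'm descending to just above the rim and checking there.

```bash
python3 -m creep '[[[-0.15,0.15,4,0,0,0,0.15],[-0.15,0.15,8,0,0,0,0.15],[-0.15,0.15,11,0,0,0,0.15],[-0.15,0.15,12,0,0,0,0.15],[-0.15,0.15,12,0,0,0,0.15],[-0.15,0.15,12,0,0,0,0.15],[-0.15,0.15,12,0,0,0,0.15]]]' 25
python3 - <<'E'
from h import *
for i in range(3): im=robot.read_camera("wrist"); p=robot.camera_params("wrist"); s=robot.observe();print(s["tool_pos"],s["tool_rot"],s["opening"],s["contact_force"])
o1=im.copy(); a=np.linspace(0,2*np.pi,300)
for r,z,c in ((.020,.038,(255,0,0)),(.056,.058,(0,255,0)),(.052,.058,(0,255,255))):
    q=(proj("wrist",np.c_[.473+r*np.cos(a),.014+r*np.sin(a),np.full(300,z)],p))
    cv2.polylines(o1,[(q*8).astype(int)],True,c,1,shift=3)
cv2.imwrite("pics/z_wristc.png",cv2.resize(o1[100:340,180:460],None,fx=2.8,fy=2.5,interpolation=cv2.INTER_CUBIC)[:,:,::-1])
E
```

```text
time: 28.3
tool_pos: [0.4746, 0.0141, 0.0945]
tool_rot: [3.14, 0.008, 3.141]
contact_force: [0.2, 0.1, 1.9]
opening: 0.0527
[0.47448085 0.0141041  0.09439096] [3.14000389 0.00735037 3.1409611 ] 0.05275808890631249 [-1.48033671  0.58582779  0.42603861]
[0.4743087  0.01418659 0.09420541] [3.1399373  0.00697269 3.14109177] 0.05266590880960313 [-0.30419704 -0.12987798  0.50498127]
[0.47414491 0.01422313 0.09401957] [3.13987692 0.00658796 3.14113917] 0.05294663190693639 [-6.37494878e-02  3.43118573e-04  6.21655545e-01]
```

View pics/z_wristc.png

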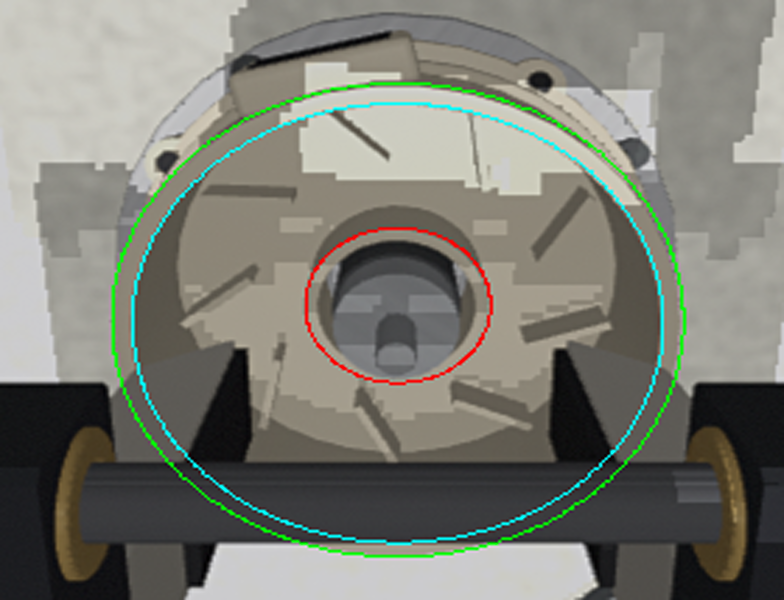

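```bash
python3 -m creep '[[[0.1,0,1.5,0,0,0,0.15],[0.1,0,3,0,0,0,0.15],[0.1,0,4.3,0,0,0,0.15],[0.1,0,5.2,0,0,0,0.15],[0.1,0,5.4,0,0,0,0.15],[0.1,0,5.4,0,0,0,0.15],[0.1,0,5.4,0,0,0,0.15]]]' 25
python3 -m creep '[[[0,0,0.2,0,0,0,0.15],[0,0,0.2,0,0,0,0.15],[0,0,0.2,0,0,0,0.15]]]' 25
```

```text
time: 29.15
tool_pos: [0.4739, 0.0143, 0.0405]
tool_rot: [3.14, 0.008, 3.141]
contact_force: [0.1, 0.3, -0.2]
opening: 0.053
time: 29.45
tool_pos: [0.474, 0.0143, 0.0387]
tool_rot: [3.14, 0.008, 3.141]
contact_force: [-0.1, 0.2, 0.2]
opening: 0.053
```

```bash
python3 -m creep '[[[0.05,0,0.3,0,0,0,0.15],[0.05,0,0.55,0,0,0,0.15],[0.05,0,0.55,0,0,0,0.15],[0.05,0,0.55,0,0,0,0.15]]]' 25
python3 -m creep '[[[0,0,0,0,0,0,0.1],[0,0,0,0,0,0,0],[0,0,0,0,0,0,-0.1],[0,0,0,0,0,0,-0.2],[0,0,0,0,0,0,-0.4],[0,0,0,0,0,0,-0.4],[0,0,0,0,0,0,-0.4]]]' 25
```

```text
time: 29.85
tool_pos: [0.4735, 0.0143, 0.0331]
tool_rot: [3.14, 0.008, 3.141]
contact_force: [-0.0, -0.0, 0.3]
opening: 0.0527
time: 30.55
tool_pos: [0.4735, 0.0143, 0.0331]
tool_rot: [3.14, 0.008, 3.141]
contact_force: [0.6, -1.2, -0.3]
opening: 0.0406
```

Gripped at 40.6 mm, as expected for the tube. Lifting straight up.

```bash
python3 -m creep '[[[0,0,-0.4,0,0,0,-0.4],[0,0,-1.2,0,0,0,-0.4],[0,0,-2.4,0,0,0,-0.4],[0,0,-4,0,0,0,-0.4],[0,0,-6,0,0,0,-0.4],[0,0,-9,0,0,0,-0.4],[0,0,-12,0,0,0,-0.4],[0,0,-14,0,0,0,-0.4]]]'
python3 -m creep '[[[0,0,0,0,0,0,-0.4],[0,0,0,0,0,0,-0.4]]]'
python3 - <<'E'
from h import *
im=robot.read_camera("wrist"); p=robot.camera_params("wrist"); s=robot.observe();print(s["tool_pos"],s["tool_rot"],s["contact_force"],s["opening"])
cv2.imwrite("pics/aa_wrist.png",im[:,:,::-1])
t=robot.read_camera("top"); cv2.imwrite("pics/aa_top.png",cv2.resize(np.clip(t[110:260,260:460]*1.6,0,255).astype(np.uint8),None,fx=4,fy=4,interpolation=cv2.INTER_CUBIC)[:,:,::-1])
for l,z in (("pad",.008),):
    for m in robot.masks_of("top",l)[:2]:
        o=outline(m["mask"]);P=atz("top",o,z); print("w",l,round(m["score"],2),m["mask"].sum(),cv2.minAreaRect((P[:,:2]*1000).astype(np.float32)))
E
```

```text
time: 31.35
tool_pos: [0.4727, 0.0141, 0.1756]
tool_rot: [3.14, 0.01, 3.141]
contact_force: [0.1, -0.1, -3.4]
opening: 0.0404
time: 31.55
tool_pos: [0.4725, 0.0142, 0.1757]
tool_rot: [3.14, 0.011, 3.141]
contact_force: [-0.1, 0.3, -2.8]
opening: 0.0402
[0.47206055 0.01420992 0.17490016] [3.14008028 0.00876876 3.14122833] [ 0.10024266  0.90685861 -3.40516356] 0.04017836525578185
w pad 0.79 1847 ((645.16455078125, -122.7607650756836), (134.42221069335938, 134.583740234375), 89.33206176757812)
```

View pics/aa_wrist.png

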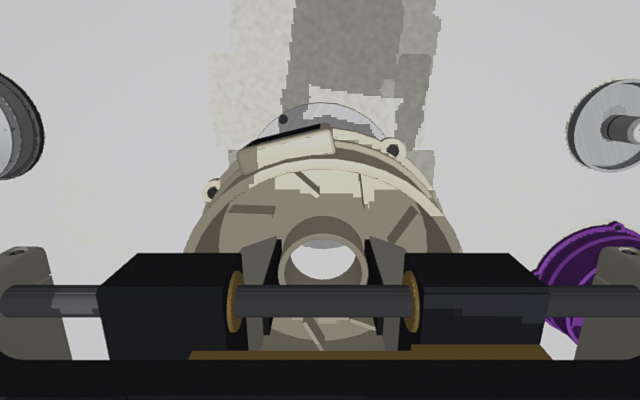

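View pics/aa_top.png

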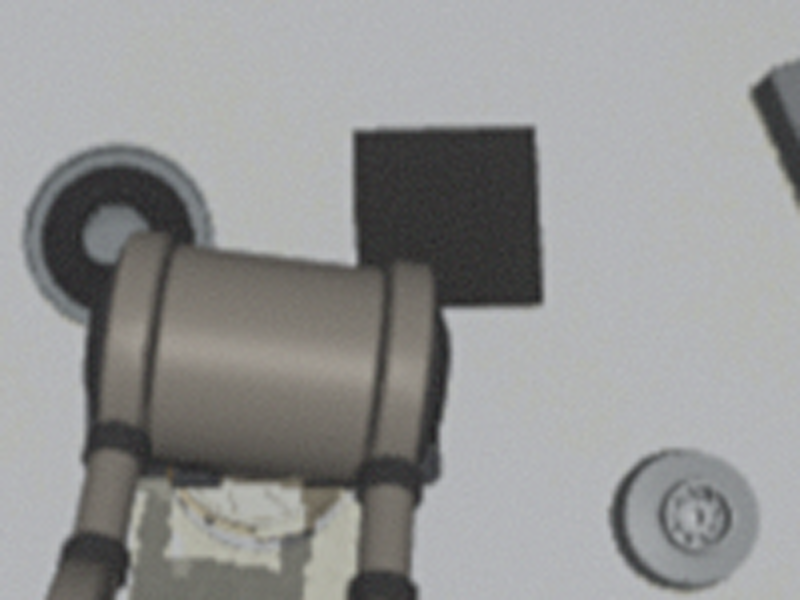

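The housing is held clear of the motor. I'm moving to a vantage where the wrist camera sees the pad unobstructed.

```bash
python3 -m creep '[[[-17.3,5.5,-4,0,0,0,-0.4],[-17.3,5.5,-4,0,0,0,-0.4],[-17.3,5.5,-4,0,0,0,-0.4],[-17.3,5.5,-4,0,0,0,-0.4],[-17.3,5.5,-4,0,0,0,-0.4],[-17.3,5.5,-4,0,0,0,-0.4]]]'
python3 - <<'E'
from h import *
for i in range(5): im=robot.read_camera("wrist"); p=robot.camera_params("wrist"); s=robot.observe()
print(s["tool_pos"],s["tool_rot"],s["contact_force"],s["opening"])
cv2.imwrite("pics/bb_wrist.png",im[:,:,::-1])
for l,z in (("pad",.008),):
    for m in robot.masks_of("wrist",l)[:2]:
        o=outline(m["mask"]);P=atz("wrist",o,z,p); print("w",l,round(m["score"],2),m["mask"].sum(),cv2.minAreaRect((P[:,:2]*1000).astype(np.float32)))
print(atz("top",[[348.7,142.5],[393.5,141.75],[395.2,185.7]],.008))
E
```

```text
time: 32.3
tool_pos: [0.644, 0.0692, 0.2132]
tool_rot: [3.14, 0.003, -3.141]
contact_force: [-0.0, 0.5, -3.4]
opening: 0.0403
[0.64373671 0.06870381 0.21553058] [3.13994427 0.00636524 3.14071257] [-0.33258348 -0.52640534 -2.60485818] 0.040216904015549976
[[ 0.70863313 -0.05870842  0.008     ]
 [ 0.70939237 -0.19015116  0.008     ]
 [ 0.57810765 -0.19010477  0.008     ]]
```

View pics/bb_wrist.png

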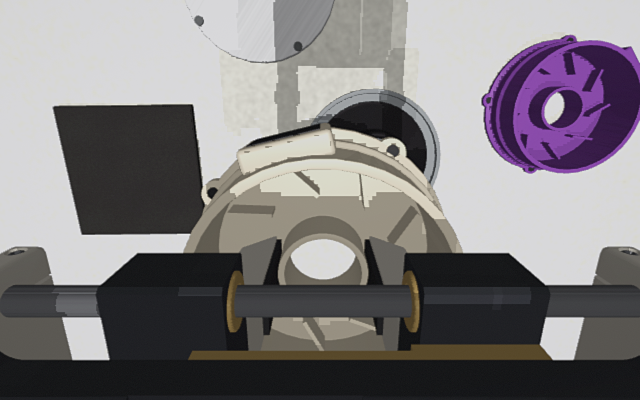

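Run:
```python
from h import *
im=robot.read_camera("wrist"); p=robot.camera_params("wrist"); s=robot.observe();print(s["tool_pos"])
h=.0675
C=np.array([[h,h],[h,-h],[-h,-h],[-h,h]])
o1=np.clip(im.astype(float)*1.5,0,255).astype(np.uint8)
print(atz("wrist",[[53,107],[193,105],[83,234],[203,234]],.008,p))
for c,col in (((.6435,-.124),(0,255,0)),):
  for z in (.008,0):
    q=proj("wrist",np.c_[C+c,np.full(4,z)],p); cv2.polylines(o1,[(q*8).astype(int)],True,col if z else (255,0,0),1,shift=3)
cv2.imwrite("pics/cc.png",cv2.resize(o1[90:250,40:220],None,fx=4,fy=3.7,interpolation=cv2.INTER_CUBIC)[:,:,::-1])
```

```text
[0.6441091  0.06876917 0.21592671]
[[ 0.58220646 -0.19026626  0.008     ]
 [ 0.58052045 -0.05525944  0.008     ]
 [ 0.71452368 -0.18801591  0.008     ]
 [ 0.71482394 -0.05921697  0.008     ]]
```

View pics/cc.png

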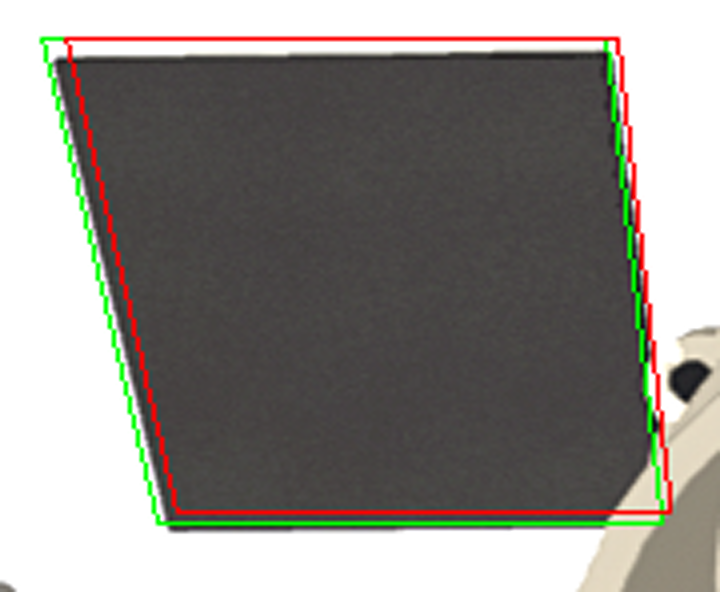

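```bash
python3 -m creep '[[[-0.2,-19.2,0,0,0,0,-0.4],[-0.2,-19.2,0,0,0,0,-0.4],[-0.2,-19.2,0,0,0,0,-0.4],[-0.2,-19.2,2,0,0,0,-0.4],[-0.2,-19.2,6,0,0,0,-0.4],[-0.2,-19.2,10,0,0,0,-0.4],[-0.2,-19.2,13,0,0,0,-0.4],[-0.2,-19.2,13,0,0,0,-0.4]]]'
python3 - <<'E'
from h import *
for i in range(6): im=robot.read_camera("wrist"); p=robot.camera_params("wrist"); s=robot.observe()
print(s["tool_pos"],s["tool_rot"],s["contact_force"],s["opening"])
cv2.imwrite("pics/dd_wrist.png",im[:,:,::-1])
t=robot.read_camera("scene"); cv2.imwrite("pics/dd_scene.png",cv2.resize(np.clip(t[160:300,240:420]*1.6,0,255).astype(np.uint8),None,fx=4,fy=4,interpolation=cv2.INTER_CUBIC)[:,:,::-1])
E
```

```text
time: 33.45
tool_pos: [0.6436, -0.1224, 0.0809]
tool_rot: [3.137, -0.002, 3.14]
contact_force: [-0.5, 0.6, -3.5]
opening: 0.0399
[ 0.64813353 -0.12327477  0.08816632] [3.14121657 0.01136699 3.14101314] [ 0.85423457 -0.11396133 -3.46005732] 0.040425786799305134
```

View pics/dd_wrist.png

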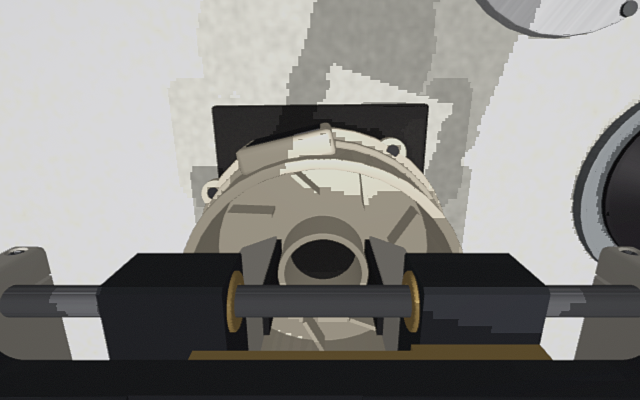

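View pics/dd_scene.png

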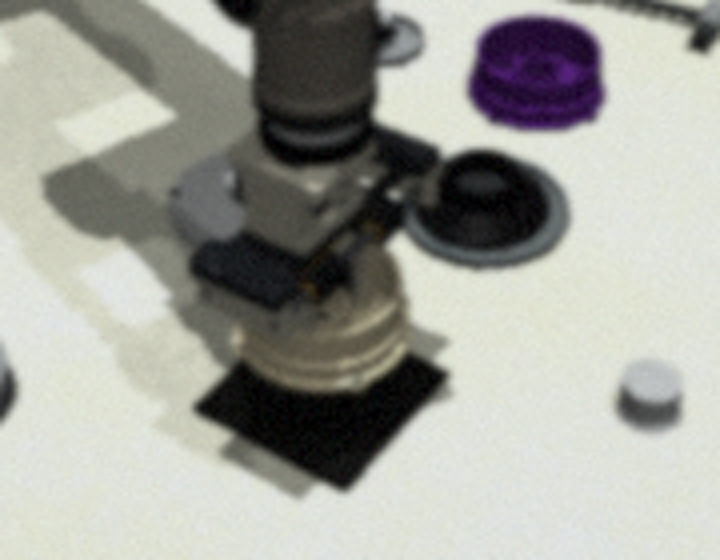

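```bash
python3 -m creep '[[[0.1,0,2,0,0.4,0,-0.4],[0.1,0,3.5,0,0.4,0,-0.4],[0.1,0,4.5,0,0.4,0,-0.4],[0.1,0,4.8,0,0.4,0,-0.4],[0.1,0,4.8,0,0.4,0,-0.4],[0.1,0,4.8,0,0.4,0,-0.4],[0.1,0,4.8,0,0.4,0,-0.4]]]'
python3 - <<'E'
from h import *
for i in range(4): im=robot.read_camera("wrist"); p=robot.camera_params("wrist"); s=robot.observe()
print(s["tool_pos"],s["tool_rot"],s["contact_force"],s["opening"])
o1=np.clip(im.astype(float)*1.5,0,255).astype(np.uint8)
h=.0675; C=np.array([[h,h],[h,-h],[-h,-h],[-h,h]])
q=proj("wrist",np.c_[C+[.646,-.1235],np.full(4,.008)],p); cv2.polylines(o1,[(q*8).astype(int)],True,(0,255,0),1,shift=3)
a=np.linspace(0,2*np.pi,300); b=s["tool_pos"]
q=proj("wrist",np.c_[b[0]-.0005+.062*np.cos(a),b[1]+.062*np.sin(a),np.full(300,b[2]-.021)],p); cv2.polylines(o1,[(q*8).astype(int)],True,(255,0,0),1,shift=3)
cv2.imwrite("pics/ee.png",cv2.resize(o1[80:360,160:490],None,fx=2.2,fy=2.1,interpolation=cv2.INTER_CUBIC)[:,:,::-1])
E
```

```text
time: 34.5
tool_pos: [0.6479, -0.1233, 0.0404]
tool_rot: [3.141, 0.005, 3.141]
contact_force: [0.3, 0.6, -2.6]
opening: 0.0403
[ 0.64756402 -0.12320332  0.0401993 ] [3.14118516 0.00431388 3.14098248] [ 0.81582746 -0.48720343 -2.64625543] 0.040178619706355036
```

View pics/ee.png

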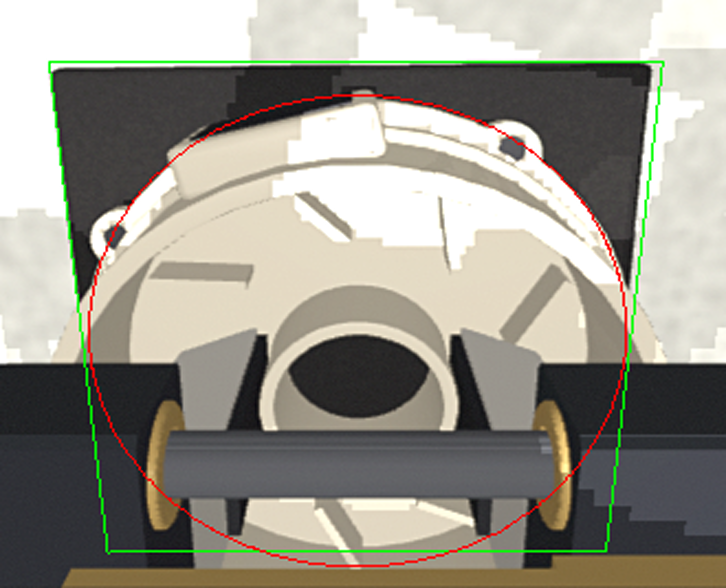

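```bash
python3 -m creep '[[[0,-0.1,0.3,0,0.2,0,-0.4],[0,-0.1,0.6,0,0.2,0,-0.4],[0,-0.1,0.85,0,0.2,0,-0.4],[0,-0.1,0.95,0,0.2,0,-0.4],[0,-0.1,0.95,0,0.2,0,-0.4]]]'
python3 -m creep '[[[0,0,0.1,0,0,0,-0.4],[0,0,0.15,0,0,0,-0.4],[0,0,0.15,0,0,0,-0.4]]]'
```

```text
time: 35.2
tool_pos: [0.6475, -0.1242, 0.0304]
tool_rot: [3.141, 0.0, 3.141]
contact_force: [-0.3, -0.0, -2.4]
opening: 0.0402
time: 35.5
tool_pos: [0.6475, -0.1242, 0.0292]
tool_rot: [3.141, 0.001, 3.141]
contact_force: [-0.9, 0.6, -0.5]
opening: 0.0396
```

```bash
python3 -m creep '[[[0,0,0.05,0,0,0,-0.4],[0,0,0.1,0,0,0,-0.4],[0,0,0.1,0,0,0,-0.4]]]'
```

```text
time: 35.8
tool_pos: [0.6476, -0.1242, 0.0291]
tool_rot: [3.141, 0.001, 3.141]
contact_force: [-3.3, 1.0, 5.5]
opening: 0.0404
```

The housing is resting on the pad. I'm opening narrowly and withdrawing straight up.

```bash
python3 -m creep '[[[0,0,0,0,0,0,-0.05],[0,0,0,0,0,0,0.05],[0,0,0,0,0,0,0.12],[0,0,0,0,0,0,0.12],[0,0,0,0,0,0,0.12]]]'
python3 -m creep '[[[0,0,-0.5,0,0,0,0.12],[0,0,-1.5,0,0,0,0.12],[0,0,-3,0,0,0,0.12],[0,0,-5,0,0,0,0.12],[0,0,-8,0,0,0,0.12],[0,0,-12,0,0,0,0.12],[0,0,-16,0,0,0,0.12],[0,0,-20,0,0,0,0.12]]]'
python3 - <<'E'
from h import *
for i in range(3): im=robot.read_camera("wrist"); p=robot.camera_params("wrist"); s=robot.observe()
print(s["tool_pos"],s["tool_rot"],s["contact_force"],s["opening"])
cv2.imwrite("pics/ff_wrist.png",im[:,:,::-1])
E
```

```text
time: 36.3
tool_pos: [0.6476, -0.1242, 0.029]
tool_rot: [3.141, 0.001, 3.141]
contact_force: [0.1, 0.9, -0.5]
opening: 0.0512
time: 37.1
tool_pos: [0.6472, -0.1242, 0.2324]
tool_rot: [-3.141, 0.003, 3.141]
contact_force: [1.4, -0.7, 0.2]
opening: 0.0517
[ 0.64880655 -0.12463706  0.23434135] [-3.13919839  0.00953732  3.14118951] [-0.47357943 -0.17664757 -0.62464631] 0.05162926080829492
```

View pics/ff_wrist.png

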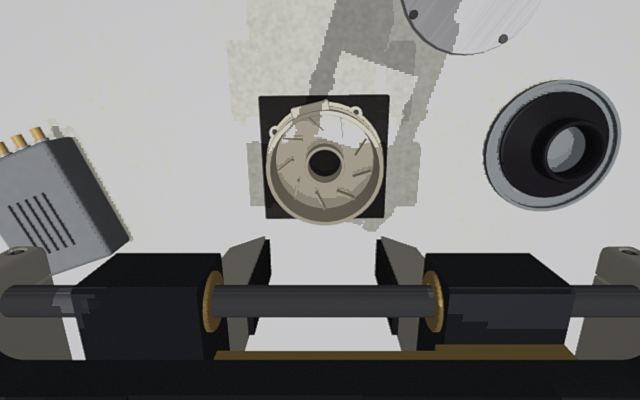

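```bash
python3 -m creep '[[[27,12,-6,0,0,0,0.12],[27,12,-6,0,0,0,0.12],[27,12,-6,0,0,0,0.12],[27,12,-6,0,0,0,0.12],[27,12,-6,0,0,0,0.12],[27,12,-6,0,0,0,0.12],[27,12,-6,0,0,0,0.12],[27,12,-6,0,0,0,0.12]]]'
python3 - <<'E'
from h import *
t=robot.read_camera("top"); cv2.imwrite("pics/gg_top.png",cv2.resize(np.clip(t[80:290,150:510]*1.7,0,255).astype(np.uint8),None,fx=2.2,fy=2.2,interpolation=cv2.INTER_CUBIC)[:,:,::-1])
o1=cv2.resize(np.clip(t*1.7,0,255).astype(np.uint8)[130:200,260:410],None,fx=5,fy=5,interpolation=cv2.INTER_CUBIC)
a=np.linspace(0,2*np.pi,300)
def pl(P,c): 
    q=(proj("top",P)-[260,130]+.5)*5; cv2.polylines(o1,[q.astype(int)],True,c,1)
h=.0675; C=np.array([[h,h],[h,-h],[-h,-h],[-h,h]]); pl(np.c_[C+[.645,-.1235],np.full(4,.008)],(0,255,0))
pl(np.c_[.645+.056*np.cos(a),-.1235+.056*np.sin(a),np.full(300,.054)],(255,0,0))
pl(np.c_[.6315+.056*np.cos(a),.1165+.056*np.sin(a),np.full(300,.012)],(255,0,0))
pl(np.c_[.6315+.07*np.cos(a),.1165+.07*np.sin(a),np.full(300,.01)],(0,255,0))
cv2.imwrite("pics/gg_c.png",o1[:,:,::-1])
s=robot.read_camera("scene"); cv2.imwrite("pics/gg_scene.png",cv2.resize(s[130:350,190:450],None,fx=3,fy=2.7)[:,:,::-1]); print(robot.observe()["tool_pos"])
E
```

```text
time: 38.05
tool_pos: [0.3777, -0.004, 0.292]
tool_rot: [-3.139, 0.011, -3.141]
contact_force: [1.3, -0.7, -0.0]
opening: 0.0512
[ 0.37885743 -0.00466365  0.29128313]
```

View pics/gg_top.png

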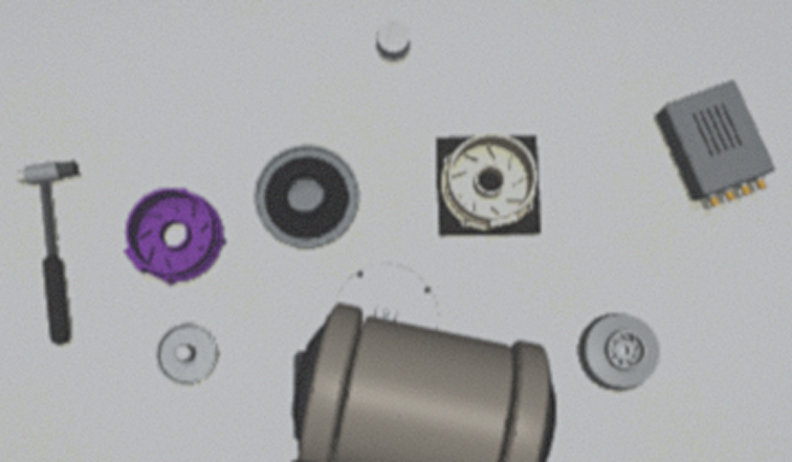

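View pics/gg_c.png

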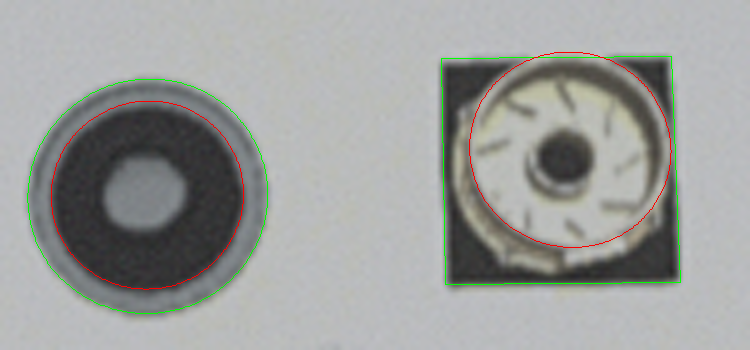

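View pics/gg_scene.png

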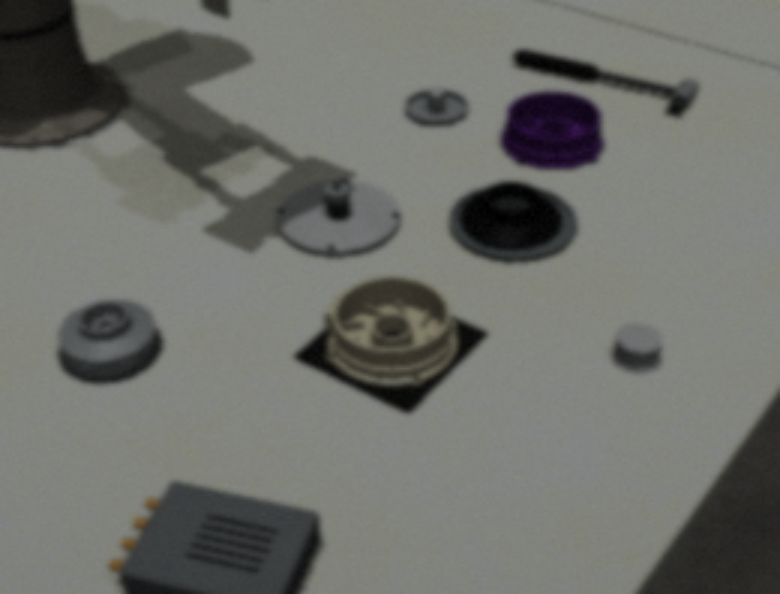

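Run:
```python
from h import *
t=robot.read_camera("top")
o1=cv2.resize(np.clip(t*1.7,0,255).astype(np.uint8)[135:193,343:401],None,fx=10,fy=10,interpolation=cv2.INTER_CUBIC)
a=np.linspace(0,2*np.pi,300)
def pl(P,c): 
    q=(proj("top",P)-[343,135]+.5)*10; cv2.polylines(o1,[q.astype(int)],True,c,1)
h=.0675; C=np.array([[h,h],[h,-h],[-h,-h],[-h,h]]); pl(np.c_[C+[.645,-.1235],np.full(4,.008)],(0,255,0))
for r,z,c in ((.056,.054,(255,0,0)),(.052,.054,(255,0,255)),(.02,.034,(0,0,255)),(.062,.010,(0,160,0))):
  pl(np.c_[.645+r*np.cos(a),-.1235+r*np.sin(a),np.full(300,z)],c)
cv2.imwrite("pics/hh.png",o1[:,:,::-1])
```

```text
(no output)
```

View pics/hh.png

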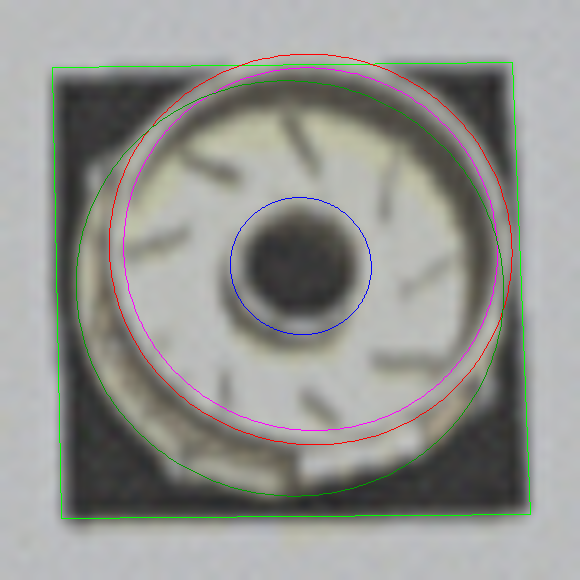

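The top camera with overlays puts the housing within about 2 mm of the pad's middle. The nozzle is in the tray, the cap stands in the dish, and the impeller lies on the pedestal. The hammer, conditioner, purple ring and loose plug look unmoved. Handing in.

Run:
```python
from cell import robot
s=robot.observe(); print(s["time"],s["contact_force"],s["opening"])
print(robot.hand_in())
```

```text
38.2 [ 0.54032941 -0.50638901 -0.54015218] 0.05157115995910522
the job is handed in; nothing more can be done
None
```

I took the blower apart in the order asked and handed the job in at about 38 s. The nozzle lies flat in the tray, the cap stands in the dish, the impeller lies flat over the pedestal stub, and the housing is on the pad. Each part was lowered until the wrist force showed contact, at the height expected for it, and only then released.

**Last checks:** The top and scene pictures show all four parts upright in their places. The housing is within about 2 mm of the pad's middle. The hammer, conditioner, purple look-alike and the loose plug look unmoved, and the gripper is empty and clear of everything.

**Checks that disagreed:**
- **Pedestal:** the first top-camera reading was about 5 mm off because of a shadow. I corrected it using the stub and the wrist view before placing the impeller.
- **Tray and pad:** the wrist camera read both 2–4 mm farther out in x than the top camera. I aimed between the two readings for the tray and close to the wrist reading for the pad.
- **Impeller after release:** the detector did not find it on the pedestal, so that check rests on the pictures and on the contact height.

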